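Centre a receiver under the charging head

TASK

First take the brass plug out of the lane of the charging station and leave it in the green tray. Then stand the black receiver upright on the plate in the wide mouth of the blue rails, its long foot pointing along the lane, let go of it, and push it in under the clear guard until the rails have centred it and it is fully home against the end stop; then draw back. Do not disturb the drier, the bottle or the capacitor.

Things in the scene. Friction and masses are not known exactly. Their poses are not given: they have to be found in the camera images.
- station: Fixed charging station, an aluminium plate 240 x 150 x 8 mm. Origin: at table height under the middle of the nest; x points into the nest (push direction, away from the robot), y across, z up. The plate (top at z=8 mm) runs from x=-170 to +70, y=+-75. A steel end stop, 14 mm high on the plate, has its face at x=+34.
- mouth (a point): Point in the middle of the lane's mouth, on the plate's top, at the station's x=-160. Blue rails, 10 mm thick, tops at z=22 (14 above the plate): inner faces are 124 mm apart here, converge evenly to 60 mm apart at x=-40, then run parallel 60 mm apart to the end stop.
- guard (a point): Middle of the near lower edge of the clear plastic guard, at the station's x=-35, y=0, z=170. The guard, 6 mm thick, covers x=-35 to +75, y=+-75 on 12 mm posts at x=62, y=+-62. A brass charging head, 22 mm wide, hangs over x=y=0 down to z=128. Gauges (blue, red) rise at its far edge to z=240. So the nest is entered from the mouth side, the tool leaning back.
- receiver: Loose small liquid receiver, 0.5 kg, standing upright; origin at the centre of its underside, z up. A dark steel foot 68 (its x) x 56 (its y) x 10 mm carries an upright black cylinder with a white band, 44 mm diameter, from z=10 to 83, with a 12 mm copper stub up to z=93. The foot goes into the nest with its x along the station's x, either way round, with 2 mm play each side; fully home against the end stop its origin is at the station's x=0.
- plug: Loose brass blanking plug, a cylinder 26 mm diameter, 24 mm tall, about 60 g, standing on the station's plate in the mouth of the lane; origin at the centre of its underside.
- tray: Fixed green open parts tray, 84 (x) x 100 (y) mm outside, walls 4 mm thick, 15 mm high, floor 4 mm thick; origin at the centre of its underside on the table.
- drier: Bystander: loose blue filter drier standing upright, 52 mm diameter, 115 mm tall; origin at the centre of its underside.
- bottle: Bystander: loose yellow oil bottle with red cap, 56 mm diameter, 150 mm tall; origin at the centre of its underside.
- capacitor: Bystander: loose silver capacitor with black top, 32 mm diameter, 55 mm tall, standing close beside the receiver (centres about 80 mm apart); origin at the centre of its underside.
Mind the look-alikes: they are no part of the job. Leave any pink look-alike of the receiver alone.

How it is judged (in metres and radians):
On the way, in this order (a step that is already met when the one before it is completed fails the run):
1. the plug lies released in the tray, while the receiver is not yet on the station (x of plug in the frame of tray between -0.042 and 0.042 m and y of plug in the frame of tray between -0.05 and 0.05 m and z of plug in the frame of tray below 0.022 m and linear speed of plug below 0.02 m/s and contact force between the fingers and plug below 0.3 N and horizontal distance between receiver and station above 0.15 m), for 0.2 s.
2. the receiver stands released on the plate in the mouth of the lane, short of the nest (x of receiver in the frame of station between -0.19 and -0.06 m and y of receiver in the frame of station between -0.045 and 0.045 m and z of receiver in the frame of station below 0.012 m and angle between receiver's own z axis and vertical below 0.1 rad and contact force between the fingers and receiver below 0.3 N and linear speed of receiver below 0.02 m/s), for 0.2 s.
At the end, for the whole second after the job is handed in: The receiver stands upright (within 0.06 rad) on the station's plate in the nest, within 4 mm of the fully home position along and across the lane and within 0.1 rad of the lane's direction, at rest and released; the plug lies released in the tray (x of receiver in the frame of station between -0.004 and 0.004 m and y of receiver in the frame of station between -0.004 and 0.004 m and angle between the x axis of receiver and the x axis of station, either way round below 0.1 rad and z of receiver in the frame of station below 0.012 m and angle between receiver's own z axis and vertical below 0.06 rad and linear speed of receiver below 0.01 m/s and contact force between the fingers and receiver below 0.3 N and x of plug in the frame of tray between -0.042 and 0.042 m and y of plug in the frame of tray between -0.05 and 0.05 m and z of plug in the frame of tray below 0.022 m and linear speed of plug below 0.02 m/s and contact force between the fingers and plug below 0.3 N); the robot touches nothing.
It fails at once if the drier is disturbed (shifted over 20 mm or tipped) (distance of drier from where it was at the start of the episode above 0.02 m or angle between drier's own z axis and vertical above 0.35 rad).
It fails at once if the bottle is disturbed (shifted over 20 mm or tipped) (distance of bottle from where it was at the start of the episode above 0.02 m or angle between bottle's own z axis and vertical above 0.35 rad).
It fails at once if the capacitor is disturbed (shifted over 20 mm or tipped) (distance of capacitor from where it was at the start of the episode above 0.02 m or angle between capacitor's own z axis and vertical above 0.35 rad).
It fails at once if the receiver is tipped by more than 30 degrees (angle between receiver's own z axis and vertical above 0.52 rad).
It also fails if it takes over 72 s, if anything falls off the work surface, if the arm or the gripper's body presses on something with over 40 N, if the wrist force passes 120 N, or if a joint passes its speed limit or range.

ROBOT

A 6-joint arm with a two-finger parallel gripper is mounted at the origin on the work surface. World frame = base frame: x ahead of the robot, y to its left, z up, the work surface at z = 0. Lengths are in mm, angles in rad, forces in N, time in s.
With the tool pointing down it reaches from about 300 to 775 mm from the base axis. Payload 14.6 kg.
Tool frame: the origin (TCP) lies midway between the tips of the shut fingers; the grasp point (between the pads) lies 19 mm behind it (manip.grip_point_offset is the distance from the TCP to the grasp point, in mm); x points along the fingers, z is the direction in which the jaws open and shut, and the axes are right-handed (so a half turn about x gives the same grasp; the last joint's range is limited). The gripper opens to 94 mm and grips with 3 to 60 N. Pads are 16 mm wide; open, the fingers measure 119 mm over their backs; the gripper's body (75 mm by 177 mm) begins 78 mm behind the grasp point.
Start: joints at [-1.411, 0.3, 1.521, -0, 1.321, -0.067], TCP at [123.667, -535.906, 166.146] pointing down, gripper open.
Joint ranges: [-3.03, 3.03], [-0.79, 2.21], [0.23, 2.52], [-1.04, 4.18], [0, 3.07], [-2.55, 2.55]. Speed limits (rad/s): [2.22, 2.22, 2.57, 3.14, 3.14, 3.14].

INTERFACE

Orientations are given as [roll, pitch, yaw] about the fixed x, y, z axes, in that order (R = Rz(yaw) Ry(pitch) Rx(roll)).
In Python, from cell import manip, camera, calibration, order gives the robot as it stands.
- The arm moves only by the tool jog_arm, never from a script. Its arguments are lists of equal length, an entry for each row: "turn": the turn, a rotation vector about the tool's x, y, z in degrees, a list of three; "dp": the shift along the tool's x, y, z in cm, a list of three; "gripper": the closure, from 0 (fully open) to 1 (shut). In form: {"turn": [[ax, ay, az], ...], "dp": [[tx, ty, tz], ...], "gripper": [gripper, ...]}. A call has 1 to 8 rows; each row shifts and turns the pose as measured when the row begins, along the tool's axes as they then stand; what a row does not reach is not made up. A row lasts 1/8 s, in which the tool goes at most 62.5 mm and 10.7 degrees, less where a joint would pass 70% of its speed; a pose out of reach is approached as far as the arm can. A call is refused whole if a number of a shift passes 6.25 or a number of a turn 10.7, either way. A call with a gripper value outside its range is refused whole. The fingers move at their own pace and stop on an object; "grip_force" is the grip in N (left out, the last holds). Time passes only in rows, so rows that do not move let the fingers close. It gives the time, the measured TCP pose, the force and the opening at its end, in the units of the state.
- manip.read_state(): the state, without advancing time (a new reading comes with each control period).
- camera(name): name is "scene" or "top" or "wrist"; returns (picture, depth): 480x640x3 uint8, red, green, blue; 480x640 float32, mm along the optical axis (not along the pixel's ray), 0 where there is no reading.
- calibration(name): a dict with "K" (3x3 intrinsics, pixels), "world_from_camera" (4x4, takes a point from camera to world coordinates). Camera axes: x right, y down, z forward; pixel columns grow to the right and rows downward; lengths in mm; the calibration is good to about 2 mm. The wrist camera is an equidistant fisheye: a pixel r from the principal point sees the ray r / f radians off the axis. A picture is of the moment at which its call begins: read the wrist's pose just before it. calibration takes no time and is no camera call; for the wrist camera it gives the pose at the moment of the call.
- order.sign_off(): hands the job in, once; it reports no verdict.
The state is a dict: "clock": time; "joints": joint angles; "qd": joint speeds; "effort": joint torques, N m; "eef_pos": TCP position; "eef_rot": TCP orientation; "wrist_force": force on the tool from outside, world axes, zero at the start; "moment": the same for the moment, N m; "finger_gap": finger opening in mm.
Only numpy, scipy, OpenCV 4.12 (cv2) and the standard library are available. Lean on these libraries where they do the work, as an engineer would, in place of code of your own. Each camera call takes 0.05 s, during which the arm holds its last target.

## Working session

There is one attempt and no reset: what is moved stays moved. The work goes in short steps, Python scripts to look and compute and a tool call to move; the robot and the scene stay as the last step left them, time stands still between calls to the robot, and variables do not carry over. Pictures are saved under pics/ and viewed, and the job is handed in when it is done.

Besides the shell and the picture viewer there is one more tool, called after "Call:" as name(argument=value, ...), one argument or row to a line, values as JSON. jog_arm: Moves the arm, as the interface text tells. Its arguments: {"type":"object","properties":{"turn":{"type":"array","items":{"type":"array","items":{"type":"number"}}},"dp":{"type":"array","items":{"type":"array","items":{"type":"number"}}},"gripper":{"type":"array","items":{"type":"number"}},"grip_force":{"type":"number"}},"required":["turn","dp","gripper"]}

```bash
ls; mkdir -p pics; python3 - <<'E'
from cell import manip,camera,calibration
import cv2,numpy as np
s=manip.read_state();print(s)
for n in ["scene","top"]:
    p,d=camera(n);cv2.imwrite(f"pics/{n}0.png",p[:,:,::-1]);np.save(f"{n}0_d.npy",d);np.save(f"{n}0_p.npy",p)
    c=calibration(n);print(n,np.round(c["K"],1).tolist(),np.round(c["world_from_camera"],3).tolist())
E
```

```text
pics
{'clock': 0.0, 'joints': array([-1.41061629e+00,  3.00482890e-01,  1.52161030e+00,  1.69561356e-05,
        1.32069111e+00, -6.66284990e-02]), 'qd': array([ 0.00073525,  0.00097852, -0.001587  ,  0.00046076,  0.00042843,
       -0.00221395]), 'effort': array([ 1.24827537e-03, -5.31802011e+01, -3.52735913e+01,  7.09236693e-02,
        2.43535725e-02, -1.13077563e-04]), 'eef_pos': array([ 123.61366827, -535.60074479,  165.56753043]), 'eef_rot': array([3.06118277, 1.56960457, 1.71719077]), 'wrist_force': array([ 0.20545724, -0.1895428 ,  0.43509192]), 'moment': array([-0.01045754,  0.01907695, -0.02264525]), 'finger_gap': 93.90258986911529}
scene [[480.3, 0.0, 321.4], [0.0, 480.3, 252.0], [0.0, 0.0, 1.0]] [[0.561, 0.553, -0.616, 1202.216], [0.828, -0.365, 0.426, -450.579], [0.011, -0.749, -0.662, 815.594], [0.0, 0.0, 0.0, 1.0]]
top [[437.5, 0.0, 311.8], [0.0, 437.5, 239.6], [0.0, 0.0, 1.0]] [[0.019, -0.999, 0.051, 492.846], [-1.0, -0.02, -0.002, -0.742], [0.003, -0.051, -0.999, 1141.537], [0.0, 0.0, 0.0, 1.0]]
```

View pics/scene0.png

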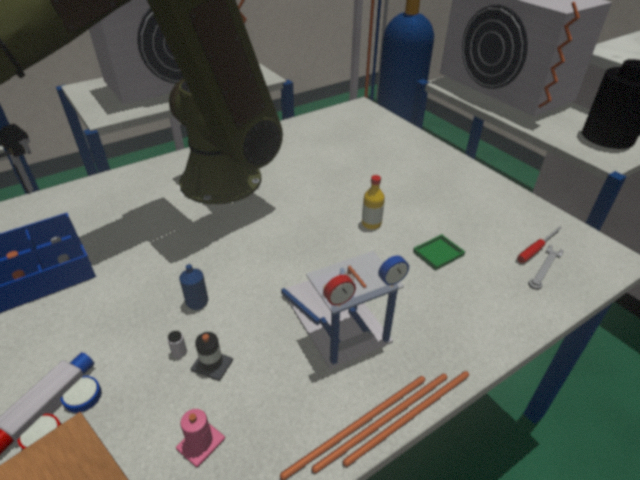

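View pics/top0.png

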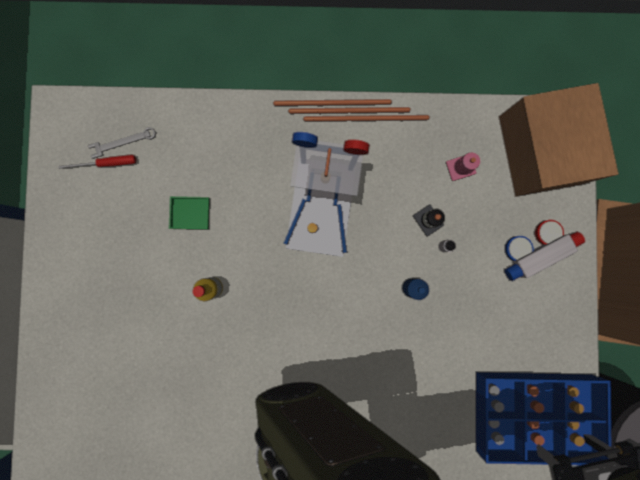

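The top view shows:
- **Station:** about (325,195), with the plug at (313,228).
- **Tray:** (190,213).
- **Receiver candidates:** the black one with a dark foot at (431,219) and the pink one at (463,165). The black one fits; the pink one is the look-alike.
- **Bystanders:** capacitor (448,245), drier (416,289), bottle (205,290).

I'll enlarge and measure.

```bash
cat > h.py <<'E'
import numpy as np,cv2
from cell import manip,camera,calibration
from scipy.spatial.transform import Rotation as R
def cloud(n,d):
    c=calibration(n);K=c["K"];T=np.array(c["world_from_camera"])
    v,u=np.mgrid[0:480,0:640]
    P=np.stack([(u-K[0][2])/K[0][0]*d,(v-K[1][2])/K[1][1]*d,d],-1)
    return P@T[:3,:3].T+T[:3,3]
def ray(n,u,v,z):
    c=calibration(n);K=np.array(c["K"]);T=np.array(c["world_from_camera"])
    r=T[:3,:3]@np.linalg.inv(K)@np.array([u,v,1.]);o=T[:3,3]
    return o+r*(z-o[2])/r[2]
E
python3 - <<'E'
from h import *
p=np.load("top0_p.npy");d=np.load("top0_d.npy")
C=cloud("top",d)
a=cv2.resize(p[120:280,270:490][:,:,::-1],None,fx=3.6,fy=3.6,interpolation=cv2.INTER_CUBIC);cv2.imwrite("pics/crop0.png",a)
for nm,u,v in [("plug",313,228),("recv",436,216),("foot",425,222),("cap",451,245),("drier",417,288),("bottle",200,291),("tray",190,213),("table",250,250),("plate",320,240),("pinkt",470,160)]:
    print(nm,np.round(C[v,u],0))
E
```

```text
plug [579.  -5.  29.]
recv [ 609. -301.   93.]
foot [ 598. -285.   52.]
cap [ 542. -349.   57.]
drier [ 436. -255.   99.]
bottle [423. 247. 151.]
tray [614. 317.   3.]
table [521. 158.  -2.]
plate [550. -24.   6.]
pinkt [ 748. -383.   91.]
```

View pics/crop0.png

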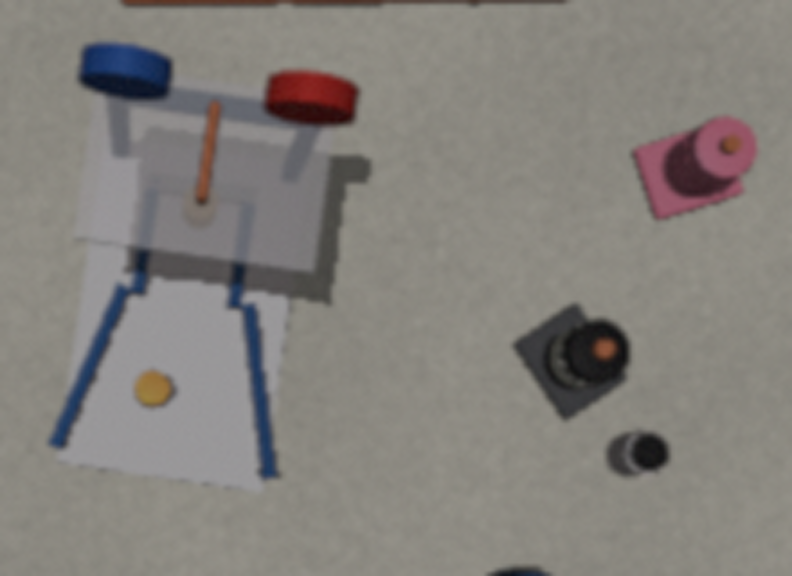

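The crop confirms the target: a black cylinder with a white band and a dark foot at crop (590,350). The pink one at (725,150) is the look-alike. Next I'll fit the poses.

```bash
cat >> h.py <<'E'
E
python3 - <<'E'
from h import *
from scipy.optimize import minimize
p=np.load("top0_p.npy").astype(int);d=np.load("top0_d.npy")
f=lambda x,y:(270+(x+.5)/3.6-.5,120+(y+.5)/3.6-.5)
# foot
cs=[ray("top",*f(*c),10)[:2] for c in [(575,305),(515,347),(567,418),(625,377)]]
cs=np.array(cs);print("foot corners",np.round(cs,0).tolist(),"ctr",cs.mean(0))
for i in range(4):
    e=cs[(i+1)%4]-cs[i];print(np.round(np.hypot(*e),1),np.round(np.degrees(np.arctan2(e[1],e[0])),1))
print("stub",ray("top",*f(604,349),93))
print("plugtop",ray("top",*f(153,388),32))
print("captop",ray("top",*f(650,452),55),"drier",ray("top",416,289,115),"bottle",ray("top",201,291,150))
# rails
r,g,b=p[...,0],p[...,1],p[...,2]
m=((b-r)>25)&(b>g+8)
m[:195]=0;m[260:]=0;m[:,:275]=0;m[:,355:]=0
v,u=np.nonzero(m);print(len(u))
P=np.array([ray("top",a,c,22)[:2] for a,c in zip(u,v)])
def rails(t):
    c,s=np.cos(t[2]),np.sin(t[2]);Q=(P-t[:2])@np.array([[c,-s],[s,c]])
    return Q
def cost(t):
    Q=rails(t);x,y=Q.T
    inner=np.where(x<-40,30+(-40-x)/120*32,30)
    dd=np.abs(np.abs(y)-inner-5)-5
    ex=np.maximum(0,-161-x)
    return np.mean(np.clip(np.maximum(dd,0)+0.15*(np.abs(np.abs(y)-inner-5)),0,12)+ex*.5)
best=min((minimize(cost,[x0,y0,a],method="Nelder-Mead",options=dict(maxiter=2000,xatol=1e-3,fatol=1e-4)) for x0 in (690,720,660) for y0 in (-40,-20,0) for a in (-.2,0,.1)),key=lambda o:o.fun)
print(best.x,best.fun,np.degrees(best.x[2]))
Q=rails(best.x);print(Q.min(0),Q.max(0))
# plate front corners
for c in [(58,462),(262,490)]: 
    w=ray("top",*f(*c),8)[:2];a=best.x[2];R_=np.array([[np.cos(a),-np.sin(a)],[np.sin(a),np.cos(a)]]);print("front corner in st",(w-best.x[:2])@R_)
# tray
mt=(g-r>25)&(g-b>15);mt[:190]=0;mt[240:]=0;mt[:,:160]=0;mt[:,220:]=0
vv,uu=np.nonzero(mt);Pt=np.array([ray("top",a,c,15)[:2] for a,c in zip(uu,vv)]).astype(np.float32);print("tray",cv2.minAreaRect(Pt))
E
```

```text
foot corners [[649.0, -307.0], [617.0, -264.0], [567.0, -302.0], [597.0, -343.0]] ctr [ 607.35443849 -303.87799404]
53.3 126.0
63.2 -143.2
51.6 -53.9
63.1 35.2
stub [ 607.92134205 -304.02008018   93.        ]
plugtop [580.65516556  -2.99948531  32.        ]
captop [ 541.25868115 -347.15676504   55.        ] drier [ 434.539069   -248.37691181  115.        ] bottle [422.68087003 244.95111744 150.        ]
376
[ 7.12646717e+02 -3.31567291e+01 -1.25721669e-01] 2.1959298386139747 -7.203321024674539
[-184.92340915  -81.06339818] [-42.17480511  79.72161915]
front corner in st [-195.60400216   73.49933553]
front corner in st [-194.29133453  -74.68037532]
tray ((614.4439697265625, 317.0491943359375), (80.48999786376953, 100.41973876953125), 1.1273423433303833)
```

```bash
python3 - <<'E'
from h import *
from scipy.optimize import minimize
p=np.load("top0_p.npy").astype(int)
f=lambda x,y:(270+(x+.5)/3.6-.5,120+(y+.5)/3.6-.5)
r,g,b=p[...,0],p[...,1],p[...,2]
m=((b-r)>25)&(b>g+8)
m[:195]=0;m[260:]=0;m[:,:275]=0;m[:,355:]=0
v,u=np.nonzero(m)
P=np.array([ray("top",a,c,22)[:2] for a,c in zip(u,v)])
F=np.array([ray("top",*f(*c),8)[:2] for c in [(58,462),(262,490)]])
fr=lambda t,W:(W-t[:2])@np.array([[np.cos(t[2]),-np.sin(t[2])],[np.sin(t[2]),np.cos(t[2])]])
def cost(t):
    x,y=fr(t,P).T
    inner=np.where(x<-40,30+(-40-x)/120*32,30)
    k=x<-30
    e=np.abs(np.abs(y)-inner-5)
    c=fr(t,F)
    return np.mean(np.clip(e,0,15)*k)+.1*np.abs(c-[[-170,75],[-170,-75]]).sum()
o=min((minimize(cost,[x0,y0,a],method="Nelder-Mead",options=dict(maxiter=3000)) for x0 in (690,670) for y0 in (-40,-20,0) for a in (-.2,-.1,0)),key=lambda o:o.fun)
t=o.x;print(t,np.degrees(t[2]),o.fun);print(fr(t,F));Q=fr(t,P);print(Q.min(0),Q.max(0))
for nm,w in [("plug",(580.7,-3)),("rec",(607.6,-304))]: print(nm,fr(t,np.array(w)))
# overlay
c=calibration("top");K=np.array(c["K"]);T=np.linalg.inv(c["world_from_camera"])
im=cv2.resize(p[120:280,270:490].astype(np.uint8)[:,:,::-1],None,fx=3.6,fy=3.6,interpolation=cv2.INTER_CUBIC)
def pr(q):
    x,y,z=q;w=np.array([t[0]+x*np.cos(t[2])-y*np.sin(t[2]),t[1]+x*np.sin(t[2])+y*np.cos(t[2]),z,1])
    k=K@(T@w)[:3];k=k[:2]/k[2];return tuple(np.round((k-[270,120]+.5)*3.6-.5).astype(int).tolist())
def pl(L,col):
    for a,b in zip(L,L[1:]): cv2.line(im,pr(a),pr(b),col,1)
for s in (1,-1):
    pl([(-160,62*s,22),(-40,30*s,22),(34,30*s,22)],(0,255,0))
pl([(-170,-75,8),(-170,75,8),(70,75,8),(70,-75,8),(-170,-75,8)],(0,0,255))
pl([(-35,75,173),(-35,-75,173),(75,-75,173),(75,75,173),(-35,75,173)],(0,255,255))
pl([(34,-30,22),(34,30,22)],(255,0,255))
cv2.imwrite("pics/ov1.png",im)
E
```

```text
[ 7.08286698e+02 -3.30148724e+01 -1.29461550e-01] -7.417600399853712 8.884093721676084
[[-191.53566594   73.18949749]
 [-189.66883435  -74.98426788]]
[-180.30417355  -81.3185784 ] [-37.70077814  79.47416935]
plug [-130.39392182   13.29222408]
rec [ -64.85986779 -281.7160771 ]
```

View pics/ov1.png

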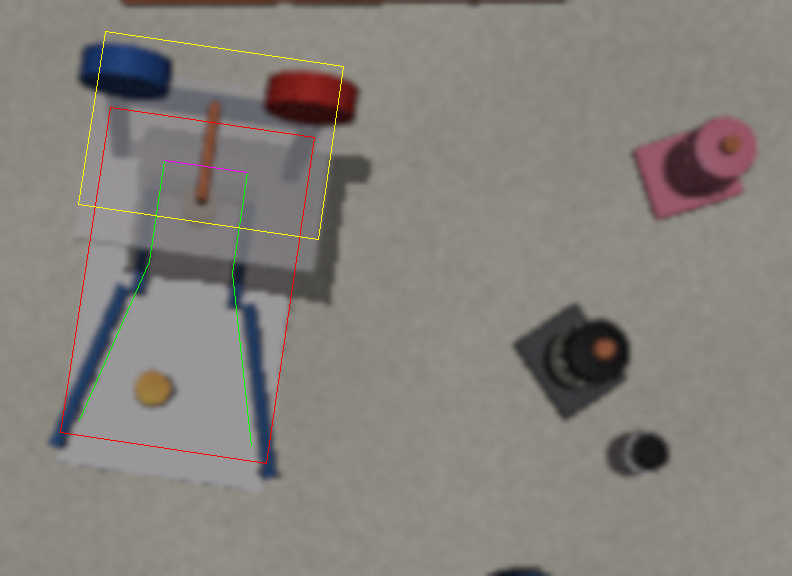

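```bash
cat > ov.py <<'E'
from h import *
def overlay(t,p,box,s,out,cam="top"):
    u0,v0,u1,v1=box
    c=calibration(cam);K=np.array(c["K"]);T=np.linalg.inv(c["world_from_camera"])
    im=cv2.resize(p[v0:v1,u0:u1][:,:,::-1],None,fx=s,fy=s,interpolation=cv2.INTER_CUBIC)
    def pr(q):
        x,y,z=q;w=np.array([t[0]+x*np.cos(t[2])-y*np.sin(t[2]),t[1]+x*np.sin(t[2])+y*np.cos(t[2]),z,1])
        k=K@(T@w)[:3];k=k[:2]/k[2];return tuple(np.round((k-[u0,v0]+.5)*s-.5).astype(int).tolist())
    def pl(L,col):
        for a,b in zip(L,L[1:]): cv2.line(im,pr(a),pr(b),col,1)
    for q in (1,-1):
        pl([(-160,62*q,22),(-40,30*q,22),(34,30*q,22)],(0,255,0))
    pl([(-170,-75,8),(-170,75,8),(70,75,8),(70,-75,8),(-170,-75,8)],(0,0,255))
    pl([(-35,75,176),(-35,-75,176),(75,-75,176),(75,75,176),(-35,75,176)],(0,255,255))
    pl([(34,-30,22),(34,30,22)],(255,0,255))
    cv2.imwrite(out,im)
E
python3 - <<'E'
from ov import *
overlay((687.8,-31,-.130),np.load("top0_p.npy"),(280,120,380,265),4.1,"pics/ov2.png")
overlay((687.8,-31,-.130),np.load("scene0_p.npy"),(270,220,430,380),3.7,"pics/ov2s.png","scene")
E
```

```text
(no output)
```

View pics/ov2.png

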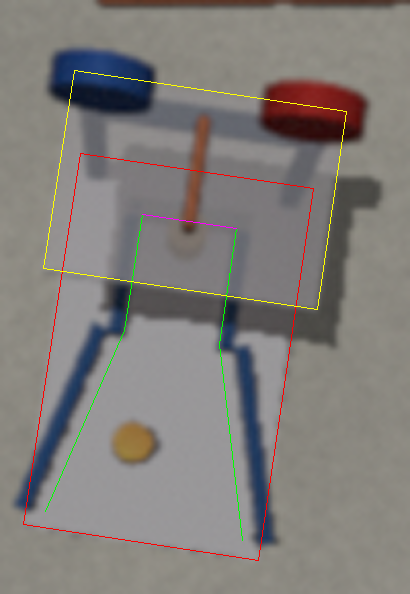

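View pics/ov2s.png

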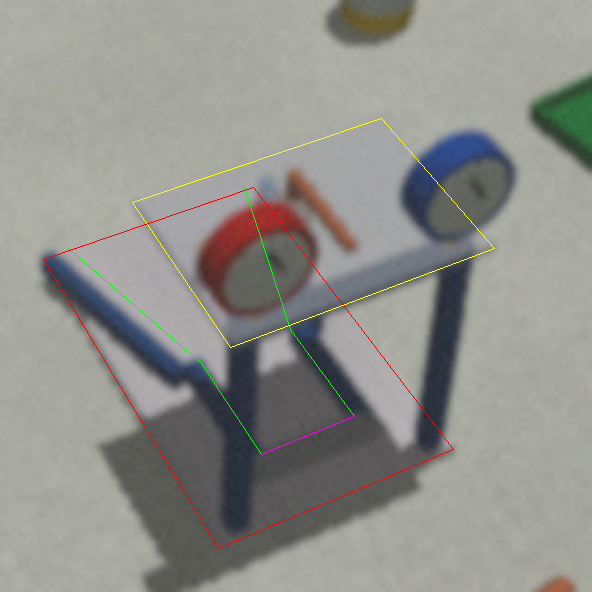

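```bash
cat > plan.py <<'E'
from h import *
import json
ST=np.array([687.8,-31.0]);SY=-0.130
def cur():
    s=manip.read_state();return np.array(s["eef_pos"]),R.from_euler("xyz",s["eef_rot"]),s
def st2w(x,y,z): 
    c,s=np.cos(SY),np.sin(SY);return np.array([ST[0]+c*x-s*y,ST[1]+s*x+c*y,z])
def w2st(p):
    c,s=np.cos(SY),np.sin(SY);d=np.array(p[:2])-ST;return np.array([c*d[0]+s*d[1],-s*d[0]+c*d[1]])
def rot(jaw_deg,lean_deg=0,lean_dir_deg=None):
    """tool x down (leaning: pointing toward lean_dir horizontally by lean), z = jaw dir (yaw deg); returns R"""
    z=np.array([np.cos(np.radians(jaw_deg)),np.sin(np.radians(jaw_deg)),0]);
    x=np.array([0,0,-1.])
    if lean_deg:
        h=np.radians(lean_dir_deg);l=np.radians(lean_deg)
        x=np.array([np.sin(l)*np.cos(h),np.sin(l)*np.sin(h),-np.cos(l)])
    y=np.cross(z,x);y/=np.linalg.norm(y);z=np.cross(x,y)
    return R.from_matrix(np.stack([x,y,z],1))
def plan(wps,step=50,ang=8,start=None):
    """wps: list of (pos,R or None). prints rows"""
    p,r,s=cur() if start is None else start
    rows=[]
    for q,rq in wps:
        rq=r if rq is None else rq
        rv=(r.inv()*rq).as_rotvec();n=max(1,int(np.ceil(max(np.linalg.norm(q-p)/step,np.degrees(np.linalg.norm(rv))/ang))))
        for i in range(n):
            dpw=(q-p)/n;dp=r.inv().apply(dpw)
            ri=R.from_rotvec(rv/n)
            rows.append((np.round(np.degrees(rv/n),1).tolist(),np.round(dp/10,2).tolist()))
            r=r*ri
            q_=None
            p=p if False else p
            # advance
            wps_p=p+dpw
            if i<n-1:
                # keep remaining division consistent
                pass
            p0=p;p=wps_p
            q_rem=q-p
            if i<n-1:
                # recompute so equal steps
                n_left=n-1-i
                # equal steps: dpw same since q-p shrinks
                n_=n_left
            # adjust divisor
            if i<n-1:
                # emulate equal step
                globals()['_d']=q_rem/n_left
                # patch: use variable n per remaining
                pass
            # set for next loop
            if i<n-1:
                nxt=q_rem/n_left
                # override next dpw by scaling: store q so (q-p)/n==nxt
                q=p+nxt*n
        p=p;r=rq
    for i in range(0,len(rows),8):
        c=rows[i:i+8];print(len(c),"turn",json.dumps([a for a,_ in c]),"dp",json.dumps([b for _,b in c]))
E
python3 - <<'E'
s=open('plan.py').read()
i=s.index("        for i in range(n):\n            dpw");j=s.index("    for i in range(0,len(rows),8)")
s=s[:i]+'''        dpw=(q-p)/n;ri=R.from_rotvec(rv/n)
        for i in range(n):
            rows.append((np.round(np.degrees(rv/n),1).tolist(),np.round(r.inv().apply(dpw)/10,2).tolist()))
            r=r*ri
        p,r=q,rq
'''+s[j:]
open('plan.py','w').write(s)
E
python3 - <<'E'
from plan import *
p,r,s=cur();M=r.as_matrix();print(np.round(M,3));print("jaw",np.degrees(np.arctan2(M[1,2],M[0,2])))
for j in (82.5,-97.5):
    print(j); plan([(np.array([575,-5,150.]),rot(j))])
E
```

```text
[[-0.     0.974  0.225]
 [ 0.001  0.225 -0.974]
 [-1.     0.    -0.001]]
jaw -77.0047739299197
82.5
8 turn [[-8.0, -0.0, -0.0], [-8.0, -0.0, -0.0], [-8.0, -0.0, -0.0], [-8.0, -0.0, -0.0], [-8.0, -0.0, -0.0], [-8.0, -0.0, -0.0], [-8.0, -0.0, -0.0], [-8.0, -0.0, -0.0]] dp [[0.08, 2.8, -2.08], [0.08, 3.06, -1.67], [0.08, 3.26, -1.23], [0.08, 3.4, -0.77], [0.08, 3.47, -0.29], [0.08, 3.48, 0.2], [0.08, 3.42, 0.68], [0.08, 3.29, 1.15]]
8 turn [[-8.0, -0.0, -0.0], [-8.0, -0.0, -0.0], [-8.0, -0.0, -0.0], [-8.0, -0.0, -0.0], [-8.0, -0.0, -0.0], [-8.0, -0.0, -0.0], [-8.0, -0.0, -0.0], [-8.0, -0.0, -0.0]] dp [[0.08, 3.1, 1.59], [0.08, 2.85, 2.01], [0.08, 2.54, 2.38], [0.08, 2.19, 2.71], [0.08, 1.79, 2.99], [0.08, 1.36, 3.21], [0.08, 0.9, 3.37], [0.08, 0.42, 3.46]]
4 turn [[-8.0, -0.0, -0.0], [-8.0, -0.0, -0.0], [-8.0, -0.0, -0.0], [-8.0, -0.0, -0.0]] dp [[0.08, -0.06, 3.48], [0.08, -0.54, 3.44], [0.08, -1.01, 3.33], [0.08, -1.47, 3.16]]
-97.5
8 turn [[1.5, -0.0, 0.0], [1.5, -0.0, 0.0], [1.5, -0.0, 0.0], [1.5, -0.0, 0.0], [1.5, -0.0, 0.0], [1.5, -0.0, 0.0], [1.5, -0.0, 0.0], [1.5, -0.0, 0.0]] dp [[0.12, 3.99, -2.97], [0.11, 3.92, -3.07], [0.11, 3.84, -3.17], [0.11, 3.75, -3.27], [0.11, 3.67, -3.36], [0.11, 3.58, -3.45], [0.11, 3.49, -3.54], [0.11, 3.4, -3.63]]
6 turn [[1.5, -0.0, 0.0], [1.5, -0.0, 0.0], [1.5, -0.0, 0.0], [1.5, -0.0, 0.0], [1.5, -0.0, 0.0], [1.5, -0.0, 0.0]] dp [[0.11, 3.31, -3.72], [0.11, 3.21, -3.8], [0.11, 3.11, -3.88], [0.11, 3.01, -3.96], [0.11, 2.91, -4.04], [0.11, 2.81, -4.11]]
```

Call:
jog_arm(
  turn=[
    [1.5, 0, 0],
    [1.5, 0, 0],
    [1.5, 0, 0],
    [1.5, 0, 0],
    [1.5, 0, 0],
    [1.5, 0, 0],
    [1.5, 0, 0],
    [1.5, 0, 0],
  ],
  dp=[
    [0.1, 4.0, -3.0],
    [0.1, 3.9, -3.1],
    [0.1, 3.8, -3.2],
    [0.1, 3.75, -3.3],
    [0.1, 3.7, -3.4],
    [0.1, 3.6, -3.5],
    [0.1, 3.5, -3.5],
    [0.1, 3.4, -3.6],
  ],
  gripper=[0.57, 0.57, 0.57, 0.57, 0.57, 0.57, 0.57, 0.57],
)

```text
clock: 1.1
eef_pos: [387.9, -223.8, 156.0]
eef_rot: [-2.809, 1.567, 1.909]
wrist_force: [0.6, -0.3, 0.3]
finger_gap: 40.6
```

```bash
python3 - <<'E'
from plan import *
p,r,s=cur();print(p,s["clock"],s["joints"],s["finger_gap"])
plan([(np.array([575,-5,150.]),rot(-97.5))])
E
```

```text
[ 387.9411875  -223.78543584  155.97311164] 1.1 [-0.60676735  0.08209325  1.80500098  0.00261477  1.25793958  0.95805497] 40.57460974241406
6 turn [[1.3, -0.0, 0.0], [1.3, -0.0, 0.0], [1.3, -0.0, 0.0], [1.3, -0.0, 0.0], [1.3, -0.0, 0.0], [1.3, -0.0, 0.0]] dp [[0.11, 3.14, -3.63], [0.11, 3.05, -3.7], [0.11, 2.97, -3.77], [0.1, 2.88, -3.83], [0.1, 2.79, -3.9], [0.1, 2.71, -3.96]]
```

Call:
jog_arm(
  turn=[
    [1.3, 0, 0],
    [1.3, 0, 0],
    [1.3, 0, 0],
    [1.3, 0, 0],
    [1.3, 0, 0],
    [1.3, 0, 0],
    [0, 0, 0],
    [0, 0, 0],
  ],
  dp=[
    [0.1, 3.1, -3.6],
    [0.1, 3.05, -3.7],
    [0.1, 3.0, -3.75],
    [0.1, 2.9, -3.8],
    [0.1, 2.8, -3.9],
    [0.1, 2.7, -4.0],
    [0, 0, 0],
    [0, 0, 0],
  ],
  gripper=[0.57, 0.57, 0.57, 0.57, 0.57, 0.57, 0.57, 0.57],
)

```text
clock: 2.1
eef_pos: [580.5, 5.1, 147.7]
eef_rot: [-2.101, 1.564, 2.479]
wrist_force: [-0.4, -0.4, 0.4]
finger_gap: 40.7
```

```bash
python3 - <<'E'
from plan import *
p,r,s=cur();print(p,s["clock"],s["joints"],s["finger_gap"])
c=calibration("wrist");print(np.round(c["K"],1).tolist(),np.round(c["world_from_camera"],2).tolist())
im,d=camera("wrist");cv2.imwrite("pics/w1.png",im[:,:,::-1]);np.save("w1_d.npy",d);np.save("w1_p.npy",im)
E
```

```text
[580.45200412   5.06438646 147.73839447] 2.1 [-0.05651376  0.38622581  1.44911921  0.00414655  1.31203231  1.64524235] 40.69732719967285
[[371.6, 0.0, 326.1], [0.0, 371.6, 237.6], [0.0, 0.0, 1.0]] [[-0.13, -0.96, -0.25, 652.82], [-0.99, 0.13, 0.04, -6.0], [-0.0, 0.26, -0.97, 366.22], [0.0, 0.0, 0.0, 1.0]]
```

View pics/w1.png

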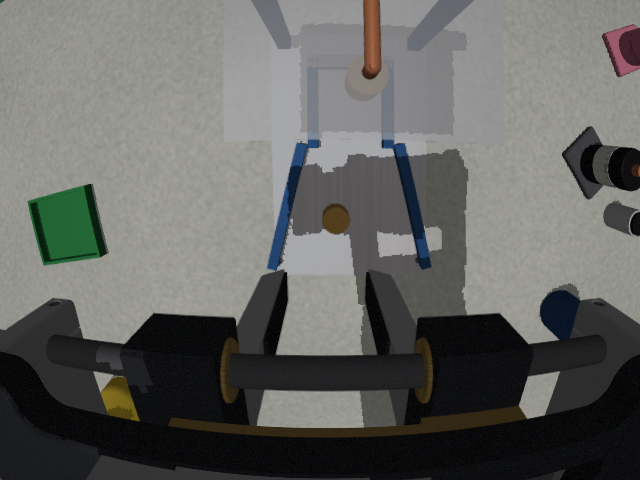

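The wrist view shows the plug at (336,219), the rail ends at (274,268) and (425,266), the receiver at (605,165) and the capacitor at (622,217). I'll refine the poses from these.

```bash
cat >> h.py <<'E'
def fray(c,u,v,z):
    K=np.array(c["K"]);T=np.array(c["world_from_camera"])
    a=np.array([u-K[0,2],v-K[1,2]])/K[0,0];th=np.hypot(*a)
    q=np.r_[np.sin(th)*a/th,np.cos(th)];r=T[:3,:3]@q;o=T[:3,3]
    return o+r*(z-o[2])/r[2]
def fproj(c,w):
    K=np.array(c["K"]);T=np.linalg.inv(np.array(c["world_from_camera"]));q=T[:3,:3]@np.asarray(w)+T[:3,3]
    th=np.arctan2(np.hypot(q[0],q[1]),q[2]);h=np.hypot(q[0],q[1])
    return K[0,2]+K[0,0]*th*q[0]/h,K[1,2]+K[0,0]*th*q[1]/h
E
python3 - <<'E'
from plan import *
c=calibration("wrist")
im=np.load("w1_p.npy")
print("plugtop",fray(c,336,218,32))
for n,u,v,z in [("frontL plate",271,274,8),("frontR",0,0,8)]: 
    if u: print(n,fray(c,u,v,z),w2st(fray(c,u,v,z)))
for k in [(287,268),(420,266)]: pass
for n,(u,v),z in [("railL tip inner",(279,269),22),("railR tip inner",(420,267),22),("railL kink inner",(307,147),22),("railR kink inner",(394,147),22),("stub",(637,171),93)]:
    w=fray(c,u,v,z);print(n,w.round(1),w2st(w).round(1))
big=im[:,:,::-1].copy()
def dl(L,col):
    pts=np.array([fproj(c,st2w(*(np.array(a)*(1-t)+np.array(b)*t))) for a,b in zip(L,L[1:]) for t in np.linspace(0,1,20)])
    cv2.polylines(B,[np.int32((pts+.5)*S-.5-O)],False,col,1)
S=4;O=np.array([215,90])*4
B=cv2.resize(big[90:290,215:415+55],None,fx=S,fy=S,interpolation=cv2.INTER_CUBIC)
for q in (1,-1): dl([(-160,62*q,22),(-40,30*q,22),(34,30*q,22)],(0,255,0))
dl([(-170,-75,8),(-170,75,8),(70,75,8),(70,-75,8),(-170,-75,8)],(0,0,255))
dl([(-35,75,170),(-35,-75,170)],(0,255,255))
cv2.imwrite("pics/ovw1.png",cv2.resize(B,None,fx=.75,fy=.75,interpolation=cv2.INTER_AREA))
E
```

```text
plugtop [582.33214944  -4.53613596  32.        ]
frontL plate [527.65128049  69.67140427   8.        ] [-171.84781877   79.06118631]
railL tip inner [536.8  57.8  22. ] [-161.3   68.5]
railR tip inner [519.8 -81.8  22. ] [-160.   -72.2]
railL kink inner [650.1  13.3  22. ] [-43.1  39. ]
railR kink inner [640.2 -66.6  22. ] [-42.6 -41.4]
stub [ 607.2 -299.4   93. ] [ -45.2 -276.6]
```

View pics/ovw1.png

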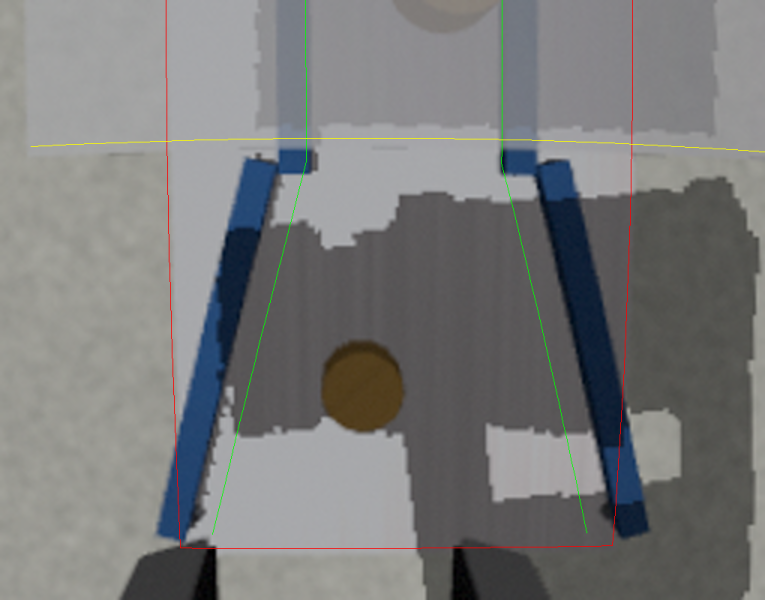

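```bash
sed -i 's/^ST=.*/ST=np.array([686.5,-31.8]);SY=-0.130/' plan.py; python3 - <<'E'
from plan import *
plan([(np.array([581.3,-5,60.]),rot(-97.5))],step=25)
E
```

```text
4 turn [[-0.0, -0.1, 0.1], [-0.0, -0.1, 0.1], [-0.0, -0.1, 0.1], [-0.0, -0.1, 0.1]] dp [[2.19, 0.07, 0.25], [2.19, 0.07, 0.25], [2.19, 0.06, 0.25], [2.19, 0.06, 0.25]]
```

Call:
jog_arm(
  turn=[
    [0, -0.1, 0.1],
    [0, -0.1, 0.1],
    [0, -0.1, 0.1],
    [0, -0.1, 0.1],
    [0, 0, 0],
    [0, 0, 0],
  ],
  dp=[
    [2.2, 0.07, 0.25],
    [2.2, 0.07, 0.25],
    [2.2, 0.06, 0.25],
    [2.2, 0.06, 0.25],
    [0, 0, 0],
    [0, 0, 0],
  ],
  gripper=[0.57, 0.57, 0.57, 0.57, 0.57, 0.57],
)

```text
clock: 2.9
eef_pos: [579.8, -11.1, 60.4]
eef_rot: [0.893, 1.565, -0.817]
wrist_force: [-0.8, 0.1, 0.2]
finger_gap: 40.4
```

```bash
python3 - <<'E'
from plan import *
p,r,s=cur();print(p,r.as_matrix().round(3).tolist(),s["clock"])
plan([(np.array([581.3,-5,14.]),rot(-97.5))],step=16)
E
```

```text
[579.75807281 -11.12073918  60.43250827] [[0.004, 0.99, -0.138], [-0.004, -0.138, -0.99], [-1.0, 0.004, 0.004]] 2.9
3 turn [[-0.2, 0.1, -0.1], [-0.2, 0.1, -0.1], [-0.2, 0.1, -0.1]] dp [[1.55, 0.02, -0.21], [1.55, 0.02, -0.21], [1.55, 0.02, -0.21]]
```

Call:
jog_arm(
  turn=[
    [0, 0, 0],
    [0, 0, 0],
    [0, 0, 0],
    [0, 0, 0],
    [0, 0, 0],
  ],
  dp=[
    [0, 0.05, -0.6],
    [1.5, 0, 0],
    [1.5, 0, 0],
    [1.0, 0, 0],
    [0, 0, 0],
  ],
  gripper=[0.57, 0.57, 0.57, 0.57, 0.57],
)

```text
clock: 3.52
eef_pos: [581.6, -5.0, 18.7]
eef_rot: [1.021, 1.564, -0.688]
wrist_force: [0.0, -0.4, -0.5]
finger_gap: 40.0
```

```bash
python3 - <<'E'
from plan import *
p,r,s=cur();print(p,r.as_matrix().round(3).tolist(),s["clock"])
im,d=camera("wrist");cv2.imwrite("pics/w2.png",im[:,:,::-1])
plan([(np.array([581.3,-5,14.]),rot(-97.5))],step=16)
E
```

```text
[581.57711741  -4.98580259  18.67640596] [[0.005, 0.99, -0.138], [-0.004, -0.138, -0.99], [-1.0, 0.006, 0.003]] 3.525
1 turn [[-0.4, 0.2, -0.4]] dp [[0.52, -0.06, 0.0]]
```

View pics/w2.png

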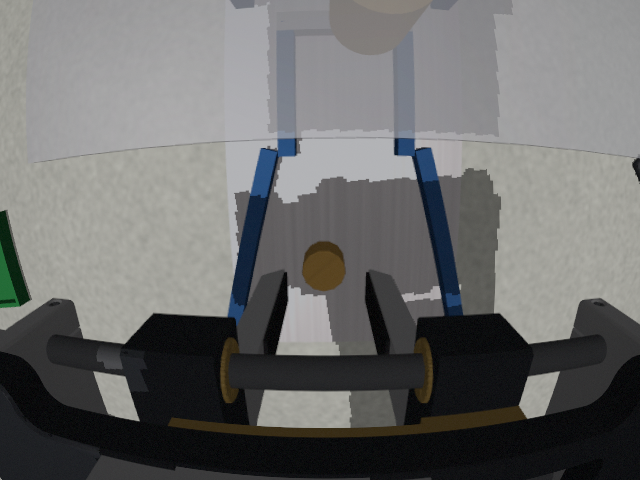

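```bash
python3 - <<'E'
from plan import *
c=calibration("wrist");p,r,s=cur()
print("tcp px",fproj(c,p),"grasp px",fproj(c,p+[0,0,19]),"at32",fproj(c,[p[0],p[1],32]))
print("plug from px top centre",fray(c,324,272,32),fray(c,324,268,32))
E
```

```text
tcp px (np.float64(325.26803490978097), np.float64(261.4255778112301)) grasp px (np.float64(325.29760333628013), np.float64(271.5990654640793)) at32 (np.float64(325.2873659948209), np.float64(268.09492629118785))
plug from px top centre [579.52779475  -3.92669399  32.        ] [581.99416598  -4.27789344  32.        ]
```

Aligned. I'll lower the last 5 mm and close.

Call:
jog_arm(
  turn=[
    [0, 0, 0],
    [0, 0, 0],
    [0, 0, 0],
    [0, 0, 0],
    [0, 0, 0],
    [0, 0, 0],
  ],
  dp=[
    [0.5, 0, 0],
    [0, 0, 0],
    [0, 0, 0],
    [0, 0, 0],
    [0, 0, 0],
    [0, 0, 0],
  ],
  gripper=[0.57, 0.8, 0.9, 0.9, 0.9, 0.9],
  grip_force=20,
)

```text
clock: 4.32
eef_pos: [582.6, -5.1, 15.1]
eef_rot: [1.204, 1.562, -0.505]
wrist_force: [-0.2, 0.8, 0.4]
finger_gap: 9.1
```

```bash
python3 - <<'E'
from plan import *
p,r,s=cur();print(p,s["finger_gap"],s["wrist_force"],s["clock"])
T=np.array([614.4,317,150.])
up=p+[0,0,136.]
plan([(up,r),(T,rot(-90))],step=45)
E
```

```text
[582.64560624  -5.10509531  15.0778361 ] 9.093220780708636 [-0.20972285  0.76955044  0.42051556] 4.325
8 turn [[0.0, 0.0, 0.0], [0.0, 0.0, 0.0], [0.0, 0.0, 0.0], [0.0, 0.0, 0.0], [-1.0, 0.0, -0.1], [-1.0, 0.0, -0.1], [-1.0, 0.0, -0.1], [-1.0, 0.0, -0.1]] dp [[-3.4, 0.03, 0.01], [-3.4, 0.03, 0.01], [-3.4, 0.03, 0.01], [-3.4, 0.03, 0.01], [-0.0, -0.16, -4.04], [0.0, -0.09, -4.04], [0.0, -0.02, -4.05], [0.01, 0.05, -4.05]]
4 turn [[-1.0, 0.0, -0.1], [-1.0, 0.0, -0.1], [-1.0, 0.0, -0.1], [-1.0, 0.0, -0.1]] dp [[0.01, 0.12, -4.04], [0.01, 0.19, -4.04], [0.01, 0.26, -4.04], [0.01, 0.33, -4.03]]
```

Gap is 9 mm, so the plug isn't held. I'll look.

```bash
python3 - <<'E'
from plan import *
im,d=camera("wrist");cv2.imwrite("pics/w3.png",im[:,:,::-1])
im,d=camera("scene");cv2.imwrite("pics/s3.png",cv2.resize(im[220:380,250:460][:,:,::-1],None,fx=3.6,fy=3.6,interpolation=cv2.INTER_CUBIC))
p,r,s=cur();print(p,s["finger_gap"])
E
```

```text
[582.6128996   -5.13704505  15.04486488] 9.220731415736472
```

View pics/w3.png

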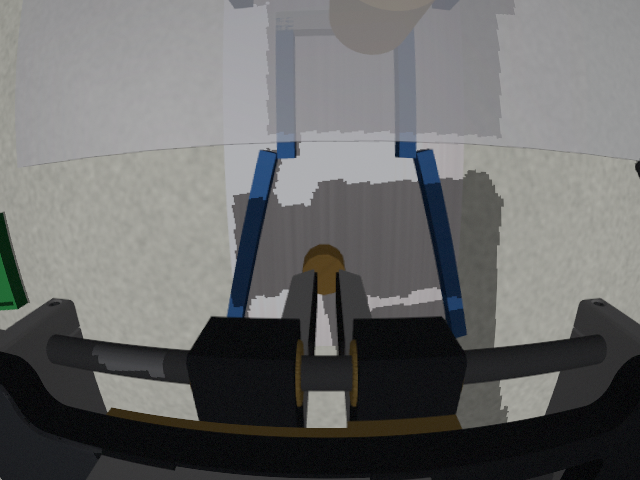

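View pics/s3.png

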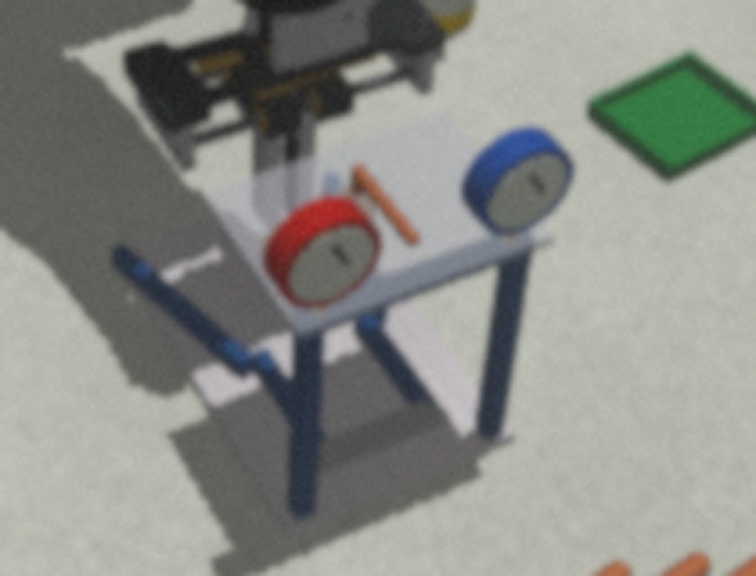

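The fingers shut without holding the plug; it shows behind the tips at (323,262). I'll measure where the tips and plug really are from the wrist depth.

```bash
cat >> h.py <<'E'
def fcloud(c,d):
    K=np.array(c["K"]);T=np.array(c["world_from_camera"])
    v,u=np.mgrid[0:480,0:640];a=np.stack([u-K[0,2],v-K[1,2]],-1)/K[0,0];th=np.linalg.norm(a,axis=-1)
    k=np.tan(th)/np.maximum(th,1e-9)
    P=np.stack([a[...,0]*k*d,a[...,1]*k*d,d],-1)
    return P@T[:3,:3].T+T[:3,3]
E
python3 - <<'E'
from plan import *
p,r,s=cur()
c=calibration("wrist");im,d=camera("wrist");C=fcloud(c,d)
print(p)
for u,v in [(323,250),(323,258),(323,264),(323,268),(323,275),(308,274),(308,280),(308,300),(345,274),(345,282),(345,300),(280,280),(370,280),(320,200)]:
    print((u,v),d[v,u].round(0),C[v,u].round(0),im[v,u])
print(calibration("wrist")["world_from_camera"].round(2))
cv2.imwrite("pics/w3c.png",cv2.resize(im[220:330,250:400][:,:,::-1],None,fx=5,fy=5,interpolation=cv2.INTER_CUBIC))
E
```

```text
[582.6128996   -5.13704505  15.04486488]
(323, 250) 220.0 [592.  -5.  23.] [60 44 21]
(323, 258) 211.0 [590.  -5.  32.] [86 65 33]
(323, 264) 212.0 [587.  -4.  32.] [86 65 31]
(323, 268) 213.0 [584.  -4.  32.] [85 64 32]
(323, 275) 214.0 [580.  -3.  32.] [86 65 32]
(308, 274) 181.0 [593.   2.  63.] [60 60 61]
(308, 280) 175.0 [592.   2.  69.] [60 61 61]
(308, 300) 152.0 [592.   1.  94.] [61 61 61]
(345, 274) 183.0 [590. -16.  62.] [61 59 61]
(345, 282) 172.0 [590. -15.  73.] [59 60 60]
(345, 300) 153.0 [589. -14.  92.] [58 58 59]
(280, 280) 240.0 [572.  26.   8.] [94 92 93]
(370, 280) 240.0 [564. -32.   9.] [92 89 90]
(320, 200) 227.0 [620.  -7.   8.] [98 95 97]
[[-1.4000e-01 -9.6000e-01 -2.4000e-01  6.5200e+02]
 [-9.9000e-01  1.4000e-01  3.0000e-02 -1.4790e+01]
 [ 0.0000e+00  2.4000e-01 -9.7000e-01  2.3452e+02]
 [ 0.0000e+00  0.0000e+00  0.0000e+00  1.0000e+00]]
```

View pics/w3c.png

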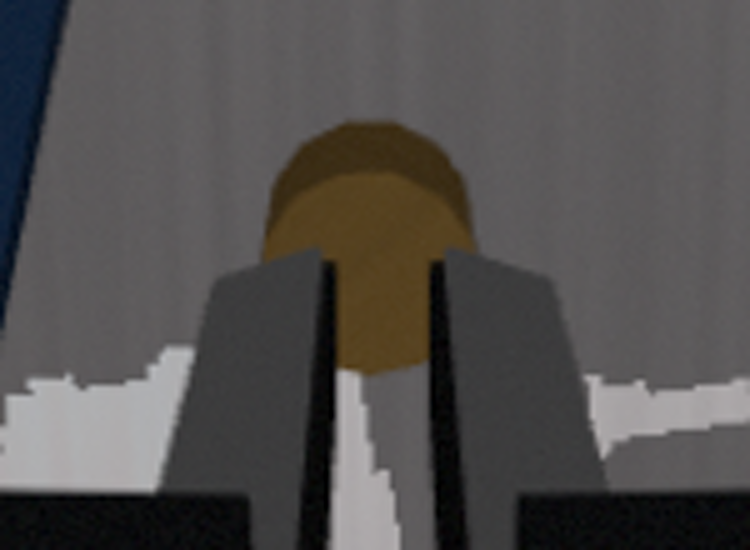

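```bash
python3 - <<'E'
from plan import *
p,r,s=cur()
print([a for a in dir(manip) if a[0]!='_'], manip.grip_point_offset)
c=calibration("scene");K=np.array(c["K"]);T=np.linalg.inv(c["world_from_camera"])
for z in (15,34,62,110):
    q=K@(T@np.r_[p[:2],z,1])[:3];q=q[:2]/q[2];print(z,q,(q-[250,220]+.5)*3.6-.5)
im,d=camera("top");cv2.imwrite("pics/t3.png",cv2.resize(im[150:330,220:460][:,:,::-1],None,fx=3.3,fy=3.3,interpolation=cv2.INTER_CUBIC))
E
```

```text
['Unreachable', 'grip_point_offset', 'read_state'] 18.8
15 [326.81129348 293.2078255 ] [277.82065653 264.84817181]
34 [326.96381521 287.40887787] [278.36973474 243.97196034]
62 [327.19511897 278.61460035] [279.20242828 212.31256126]
110 [327.61085181 262.80824265] [280.69906651 155.40967355]
```

View pics/t3.png

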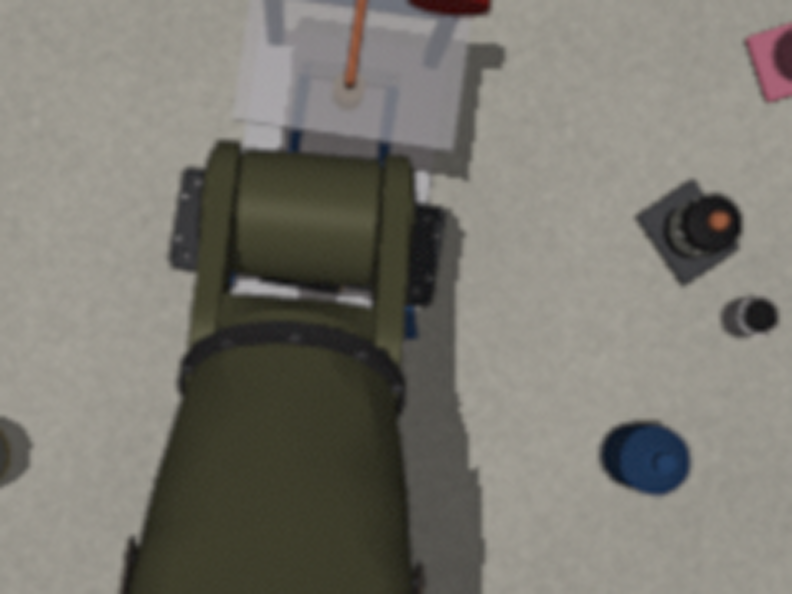

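Both cameras agree: the reported TCP is at z=15, but the visible fingertips are at about z=62. The physical tips therefore sit about 47 mm short of the reported TCP along the tool. I'll measure this offset properly before going lower.

```bash
python3 - <<'E'
from plan import *
p,r,s=cur()
c=calibration("wrist");im,d=camera("wrist");C=fcloud(c,d)
t=r.inv().apply((C-p).reshape(-1,3)).reshape(C.shape)  # in tool frame
for u in (300,306,310,313,341,345,350):
    print(u,[(v,t[v,u].round(0).tolist()) for v in range(266,290,2)][:8])
# tool frame gap check
m=(np.abs(im.astype(int).mean(-1)-60)<6)&(im.std(-1)<4)&(C[...,2]>40)
m[:262]=0;m[316:]=0;m[:,:280]=0;m[:,370:]=0
q=t[m];print("max tool x on fingers",np.percentile(q[:,0],[50,95,99,100]),"y",np.percentile(q[:,1],[1,50,99]),"z",q[:,2].min(),q[:,2].max())
Tc=np.linalg.inv(np.r_[np.c_[r.as_matrix(),p],[[0,0,0,1]]])@np.array(c["world_from_camera"]);print(Tc.round(2))
E
```

```text
300 [(266, [7.0, -6.0, -16.0]), (268, [7.0, -7.0, -16.0]), (270, [7.0, -8.0, -16.0]), (272, [6.0, -9.0, -16.0]), (274, [-48.0, 9.0, -12.0]), (276, [-50.0, 9.0, -12.0]), (278, [-52.0, 9.0, -12.0]), (280, [-55.0, 9.0, -12.0])]
306 [(266, [-18.0, 3.0, -11.0]), (268, [-19.0, 2.0, -11.0]), (270, [-17.0, 0.0, -11.0]), (272, [-43.0, 9.0, -10.0]), (274, [-47.0, 9.0, -9.0]), (276, [-52.0, 10.0, -9.0]), (278, [-52.0, 9.0, -9.0]), (280, [-56.0, 9.0, -9.0])]
310 [(266, [-17.0, 3.0, -9.0]), (268, [-18.0, 2.0, -9.0]), (270, [-41.0, 9.0, -8.0]), (272, [-44.0, 9.0, -8.0]), (274, [-47.0, 9.0, -7.0]), (276, [-50.0, 9.0, -7.0]), (278, [-53.0, 9.0, -7.0]), (280, [-55.0, 9.0, -7.0])]
313 [(266, [-17.0, 3.0, -7.0]), (268, [-16.0, 1.0, -7.0]), (270, [-42.0, 9.0, -6.0]), (272, [-44.0, 9.0, -6.0]), (274, [-48.0, 9.0, -6.0]), (276, [-51.0, 9.0, -6.0]), (278, [-52.0, 9.0, -6.0]), (280, [-53.0, 8.0, -6.0])]
341 [(266, [-17.0, 3.0, 9.0]), (268, [-18.0, 2.0, 9.0]), (270, [-39.0, 8.0, 8.0]), (272, [-44.0, 9.0, 8.0]), (274, [-46.0, 9.0, 8.0]), (276, [-51.0, 9.0, 8.0]), (278, [-53.0, 9.0, 8.0]), (280, [-54.0, 9.0, 8.0])]
345 [(266, [-219.0, 72.0, 1.0]), (268, [7.0, -7.0, 13.0]), (270, [7.0, -8.0, 13.0]), (272, [-44.0, 9.0, 10.0]), (274, [-48.0, 9.0, 10.0]), (276, [-50.0, 9.0, 10.0]), (278, [-52.0, 9.0, 10.0]), (280, [-55.0, 9.0, 9.0])]
350 [(266, [7.0, -5.0, 16.0]), (268, [6.0, -7.0, 16.0]), (270, [7.0, -8.0, 16.0]), (272, [6.0, -9.0, 16.0]), (274, [-47.0, 9.0, 12.0]), (276, [-51.0, 9.0, 12.0]), (278, [-51.0, 8.0, 12.0]), (280, [-56.0, 9.0, 12.0])]
max tool x on fingers [-74.08170055 -48.20624281 -43.20379508 -39.43775692] y [8.21123055 8.87674154 9.57322092] z -16.157163356726198 17.269564716691125
[[   0.     -0.25    0.97 -218.93]
 [  -0.     -0.97   -0.25   71.89]
 [   1.     -0.     -0.      0.67]
 [   0.      0.      0.      1.  ]]
```

Tips are at tool x ≈ -41 mm. I'll reopen and descend 43 mm so the tips are at about z=13.

Call:
jog_arm(
  turn=[
    [0, 0, 0],
    [0, 0, 0],
    [0, 0, 0],
    [0, 0, 0],
    [0, 0, 0],
    [0, 0, 0],
    [0, 0, 0],
    [0, 0, 0],
  ],
  dp=[
    [0, -0.1, 0],
    [0, 0, 0],
    [0, 0, 0],
    [0, 0, 0],
    [1.5, 0, 0],
    [1.5, 0, 0],
    [0.9, 0, 0],
    [0, 0, 0],
  ],
  gripper=[0.57, 0.57, 0.57, 0.57, 0.57, 0.57, 0.57, 0.57],
)

```text
clock: 5.58
eef_pos: [581.0, -5.1, -28.0]
eef_rot: [1.072, 1.564, -0.637]
wrist_force: [-0.2, 0.2, -0.2]
finger_gap: 40.5
```

```bash
python3 - <<'E'
from plan import *
p,r,s=cur();print(p,s["clock"],r.as_matrix().round(3).tolist())
im,d=camera("wrist");cv2.imwrite("pics/w4.png",cv2.resize(im[200:340,230:420][:,:,::-1],None,fx=4,fy=4,interpolation=cv2.INTER_CUBIC))
E
```

```text
[581.02371467  -5.1129537  -27.98242004] 5.575 [[0.006, 0.99, -0.138], [-0.004, -0.138, -0.99], [-1.0, 0.006, 0.003]]
```

View pics/w4.png

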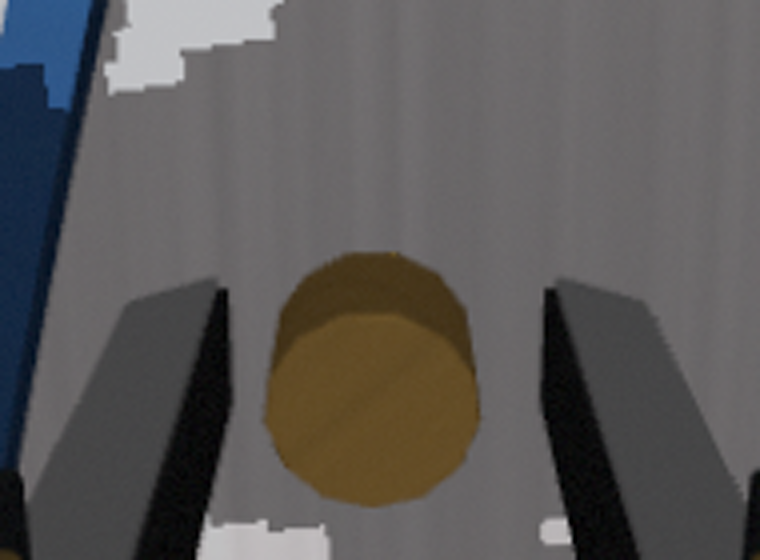

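The plug is now between the fingers at crop (372,400), slightly left of centre, which is fine. Closing.

Call:
jog_arm(
  turn=[
    [0, 0, 0],
    [0, 0, 0],
    [0, 0, 0],
    [0, 0, 0],
  ],
  dp=[
    [0, 0, -0.15],
    [0, 0, 0],
    [0, 0, 0],
    [0, 0, 0],
  ],
  gripper=[0.57, 0.9, 0.9, 0.9],
  grip_force=20,
)

```text
clock: 6.12
eef_pos: [582.2, -3.5, -26.4]
eef_rot: [1.22, 1.561, -0.489]
wrist_force: [-0.9, 0.2, -0.8]
finger_gap: 25.9
```

```bash
python3 - <<'E'
from plan import *
p,r,s=cur();print(p,s["finger_gap"],s["wrist_force"],s["clock"])
plan([(p+[0,0,120.],r),(np.array([614.4,317,90.]),rot(-90))],step=45)
E
```

```text
[582.23208533  -3.53282781 -26.38017962] 25.916576668198946 [-0.90217983  0.20781592 -0.84454083] 6.125
8 turn [[0.0, 0.0, 0.0], [0.0, 0.0, 0.0], [0.0, 0.0, 0.0], [-1.0, 0.0, -0.1], [-1.0, 0.0, -0.1], [-1.0, 0.0, -0.1], [-1.0, 0.0, -0.1], [-1.0, 0.0, -0.1]] dp [[-4.0, 0.04, 0.01], [-4.0, 0.04, 0.01], [-4.0, 0.04, 0.01], [0.03, -0.16, -4.02], [0.03, -0.09, -4.03], [0.03, -0.02, -4.03], [0.04, 0.05, -4.03], [0.04, 0.12, -4.02]]
3 turn [[-1.0, 0.0, -0.1], [-1.0, 0.0, -0.1], [-1.0, 0.0, -0.1]] dp [[0.04, 0.19, -4.02], [0.04, 0.26, -4.02], [0.04, 0.33, -4.01]]
```

Gripped: the gap is 25.9 mm. Lifting and going to the tray.

Call:
jog_arm(
  turn=[
    [0, 0, 0],
    [0, 0, 0],
    [0, 0, 0],
    [-1, 0, -0.1],
    [-1, 0, -0.1],
    [-1, 0, -0.1],
    [-1, 0, -0.1],
    [-1, 0, -0.1],
  ],
  dp=[
    [-4, 0, 0],
    [-4, 0, 0],
    [-4, 0, 0],
    [0, -0.15, -4],
    [0, -0.1, -4],
    [0, 0, -4],
    [0, 0.05, -4],
    [0, 0.1, -4],
  ],
  gripper=[0.9, 0.9, 0.9, 0.9, 0.9, 0.9, 0.9, 0.9],
)

```text
clock: 7.12
eef_pos: [601.5, 199.3, 97.9]
eef_rot: [0.147, 1.568, -1.477]
wrist_force: [0.1, 1.0, -0.1]
finger_gap: 25.9
```

```bash
python3 - <<'E'
from plan import *
p,r,s=cur();print(p,s["finger_gap"],s["joints"],s["clock"])
plan([(np.array([614.4,317,80.]),rot(-90))],step=40)
E
```

```text
[601.47252551 199.33210759  97.88331682] 25.87072179887507 [ 0.26376377  0.54387104  1.33913115 -0.00330569  1.25913287  1.88917961] 7.125
3 turn [[-1.0, 0.1, -0.0], [-1.0, 0.1, -0.0], [-1.0, 0.1, -0.0]] dp [[0.58, 0.22, -3.94], [0.59, 0.29, -3.94], [0.59, 0.36, -3.93]]
```

Call:
jog_arm(
  turn=[
    [-1, 0.1, 0],
    [-1, 0.1, 0],
    [-1, 0.1, 0],
    [0, 0, 0],
    [0, 0, 0],
  ],
  dp=[
    [0.6, 0.2, -3.9],
    [0.6, 0.3, -3.9],
    [0.6, 0.35, -3.5],
    [0, 0, 0],
    [0, 0, 0],
  ],
  gripper=[0.9, 0.9, 0.9, 0.9, 0.9],
)

```text
clock: 7.75
eef_pos: [613.4, 317.6, 78.6]
eef_rot: [-3.1, 1.569, 1.616]
wrist_force: [0.4, 0.4, -0.5]
finger_gap: 25.2
```

```bash
python3 - <<'E'
from plan import *
p,r,s=cur();print(p,s["finger_gap"],s["clock"])
im,d=camera("wrist");cv2.imwrite("pics/w5.png",im[:,:,::-1])
plan([(np.array([614.4,317,-27.]),rot(-90))],step=25)
E
```

```text
[613.41950299 317.64577002  78.57298953] 25.174167440475937 7.75
5 turn [[0.0, -0.0, 0.0], [0.0, -0.0, 0.0], [0.0, -0.0, 0.0], [0.0, -0.0, 0.0], [0.0, -0.0, 0.0]] dp [[2.11, 0.02, 0.02], [2.11, 0.02, 0.02], [2.11, 0.02, 0.01], [2.11, 0.02, 0.01], [2.11, 0.02, 0.01]]
```

View pics/w5.png

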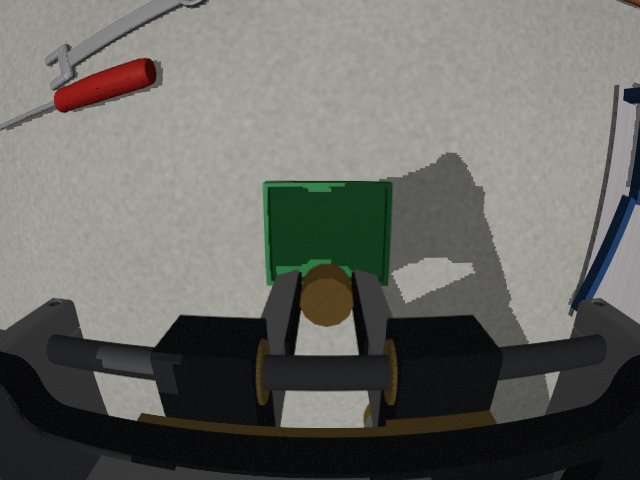

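The plug at (327,295) is held, with the tray at (328,232). Descending 106 mm, then release.

Call:
jog_arm(
  turn=[
    [0, 0, 0],
    [0, 0, 0],
    [0, 0, 0],
    [0, 0, 0],
    [0, 0, 0],
    [0, 0, 0],
  ],
  dp=[
    [2.5, 0, 0],
    [2.5, 0, 0],
    [2.5, 0, 0],
    [1.8, 0, 0],
    [1.1, 0, 0],
    [0, 0, 0],
  ],
  gripper=[0.9, 0.9, 0.9, 0.9, 0.9, 0.9],
)

```text
clock: 8.55
eef_pos: [615.9, 313.4, -25.2]
eef_rot: [2.277, 1.566, 0.703]
wrist_force: [-0.9, -0.3, -0.3]
finger_gap: 25.5
```

```bash
python3 - <<'E'
from plan import *
p,r,s=cur();print(p,s["finger_gap"],s["wrist_force"],s["clock"])
im,d=camera("wrist");cv2.imwrite("pics/w6.png",cv2.resize(im[160:340,230:420][:,:,::-1],None,fx=3.3,fy=3.3,interpolation=cv2.INTER_CUBIC))
E
```

```text
[615.86683153 313.35832645 -25.21415056] 25.546666178752606 [-0.94829061 -0.32933662 -0.26513842] 8.55
```

View pics/w6.png

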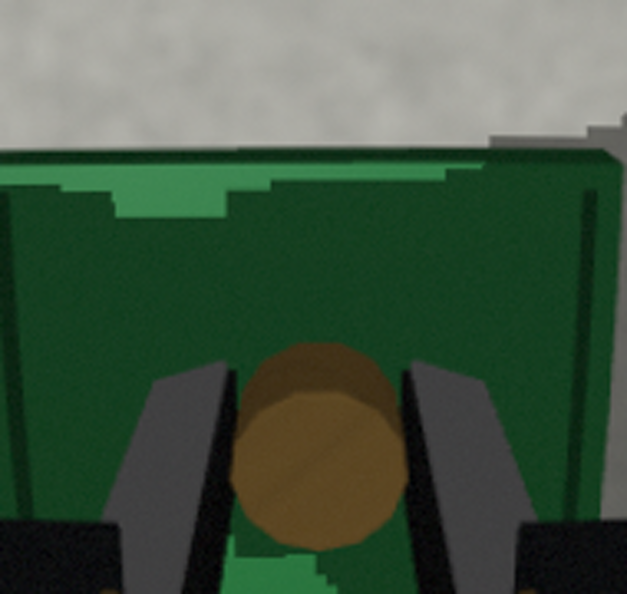

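Call:
jog_arm(
  turn=[
    [0, 0, 0],
    [0, 0, 0],
    [0, 0, 0],
    [0, 0, 0],
    [0, 0, 0],
    [0, 0, 0],
  ],
  dp=[
    [0.35, 0, 0],
    [0, 0, 0],
    [0, 0, 0],
    [0, 0, 0],
    [0, 0, 0],
    [0, 0, 0],
  ],
  gripper=[0.9, 0.9, 0.57, 0.57, 0.57, 0.57],
)

```text
clock: 9.35
eef_pos: [617.4, 314.3, -25.6]
eef_rot: [2.136, 1.561, 0.563]
wrist_force: [-0.5, 0.5, -0.1]
finger_gap: 40.4
```

```bash
python3 - <<'E'
from plan import *
p,r,s=cur();print(p,s["finger_gap"],s["wrist_force"],s["clock"])
im,d=camera("wrist");cv2.imwrite("pics/w7.png",cv2.resize(im[160:340,230:420][:,:,::-1],None,fx=3.3,fy=3.3,interpolation=cv2.INTER_CUBIC))
c=calibration("wrist");C=fcloud(c,d)
m=(im[...,0].astype(int)-im[...,2]>35);m[:240]=0;m[320:]=0;m[:,:270]=0;m[:,380:]=0
q=C[m];print(m.sum(),np.median(q,0),q[:,2].max())
# next: up then over to receiver
jaw=-54;
plan([(p+[0,0,120.],r),(np.array([607.5,-302,150.]),rot(jaw))],step=55)
E
```

```text
[617.44761699 314.3083228  -25.55073611] 40.38809400216243 [-0.46697023  0.45633727 -0.06375986] 9.35
2448 [619.05192183 313.11486969  28.09725416] 193.9563036524461
8 turn [[-0.0, -0.0, 0.0], [-0.0, -0.0, 0.0], [-0.0, -0.0, 0.0], [-3.0, -0.0, -0.0], [-3.0, -0.0, -0.0], [-3.0, -0.0, -0.0], [-3.0, -0.0, -0.0], [-3.0, -0.0, -0.0]] dp [[-4.0, 0.03, -0.02], [-4.0, 0.03, -0.02], [-4.0, 0.03, -0.02], [-0.49, -0.07, 5.13], [-0.49, -0.34, 5.12], [-0.49, -0.6, 5.1], [-0.49, -0.87, 5.06], [-0.48, -1.14, 5.01]]
7 turn [[-3.0, -0.0, -0.0], [-3.0, -0.0, -0.0], [-3.0, -0.0, -0.0], [-3.0, -0.0, -0.0], [-3.0, -0.0, -0.0], [-3.0, -0.0, -0.0], [-3.0, -0.0, -0.0]] dp [[-0.48, -1.4, 4.94], [-0.48, -1.66, 4.86], [-0.48, -1.91, 4.77], [-0.48, -2.16, 4.66], [-0.47, -2.4, 4.54], [-0.47, -2.64, 4.41], [-0.47, -2.87, 4.26]]
```

View pics/w7.png

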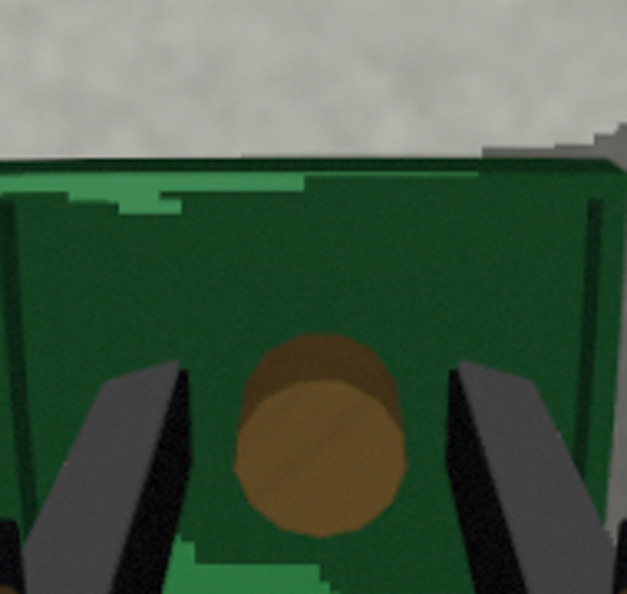

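The plug stands released in the tray (top at z=28). Lifting and traversing toward the receiver.

Call:
jog_arm(
  turn=[
    [0, 0, 0],
    [0, 0, 0],
    [0, 0, 0],
    [-3, 0, 0],
    [-3, 0, 0],
    [-3, 0, 0],
    [-3, 0, 0],
    [-3, 0, 0],
  ],
  dp=[
    [-4, 0, 0],
    [-4, 0, 0],
    [-5.5, 0, 0],
    [-0.5, -0.1, 5.1],
    [-0.5, -0.35, 5.1],
    [-0.5, -0.6, 5.1],
    [-0.5, -0.9, 5.1],
    [-0.5, -1.1, 5.0],
  ],
  gripper=[0.57, 0.57, 0.57, 0.57, 0.5, 0.4, 0.3, 0.2],
)

```text
clock: 10.4
eef_pos: [611.7, 52.7, 137.9]
eef_rot: [1.782, 1.561, 0.484]
wrist_force: [1.4, 0.6, 0.4]
finger_gap: 72.4
```

```bash
python3 - <<'E'
from plan import *
p,r,s=cur();print(p,s["finger_gap"],s["joints"],s["clock"])
plan([(np.array([607.5,-302,140.]),rot(-54))],step=55)
E
```

```text
[611.6699351   52.65069422 137.85410842] 72.41368909655944 [0.02406666 0.45878703 1.37008981 0.00440169 1.3041441  1.32112014] 10.4
7 turn [[-2.9, -0.0, -0.1], [-2.9, -0.0, -0.1], [-2.9, -0.0, -0.1], [-2.9, -0.0, -0.1], [-2.9, -0.0, -0.1], [-2.9, -0.0, -0.1], [-2.9, -0.0, -0.1]] dp [[-0.05, -1.42, 4.86], [-0.05, -1.67, 4.78], [-0.05, -1.91, 4.69], [-0.05, -2.14, 4.59], [-0.04, -2.37, 4.48], [-0.04, -2.6, 4.35], [-0.03, -2.82, 4.21]]
```

Call:
jog_arm(
  turn=[
    [-2.9, 0, 0],
    [-2.9, 0, 0],
    [-2.9, 0, 0],
    [-2.9, 0, 0],
    [-2.9, 0, 0],
    [-2.9, 0, 0],
    [-2.9, 0, 0],
    [0, 0, 0],
  ],
  dp=[
    [-0.05, -1.4, 4.85],
    [0, -1.7, 4.8],
    [0, -1.9, 4.7],
    [0, -2.1, 4.6],
    [0, -2.4, 4.5],
    [0, -2.6, 4.3],
    [0, -2.4, 3.6],
    [0, 0, 0],
  ],
  gripper=[0.2, 0.2, 0.2, 0.2, 0.2, 0.2, 0.2, 0.2],
)

```text
clock: 11.4
eef_pos: [607.1, -309.6, 137.9]
eef_rot: [1.29, 1.559, 0.355]
wrist_force: [0.6, 0.7, -0.5]
finger_gap: 75.2
```

```bash
python3 - <<'E'
from plan import *
p,r,s=cur();print(p,s["finger_gap"],s["clock"])
c=calibration("wrist");im,d=camera("wrist");cv2.imwrite("pics/w8.png",im[:,:,::-1]);np.save("w8_p.npy",im);np.save("w8_d.npy",d)
import pickle;pickle.dump(c,open("w8_c.pkl","wb"))
plan([(np.array([607.5,-302,140.]),rot(-54))],step=55)
E
```

```text
[ 607.08309276 -309.55302753  137.88832739] 75.15970066854125 11.4
1 turn [[0.5, 0.2, -0.6]] dp [[-0.19, 0.37, -0.48]]
```

View pics/w8.png

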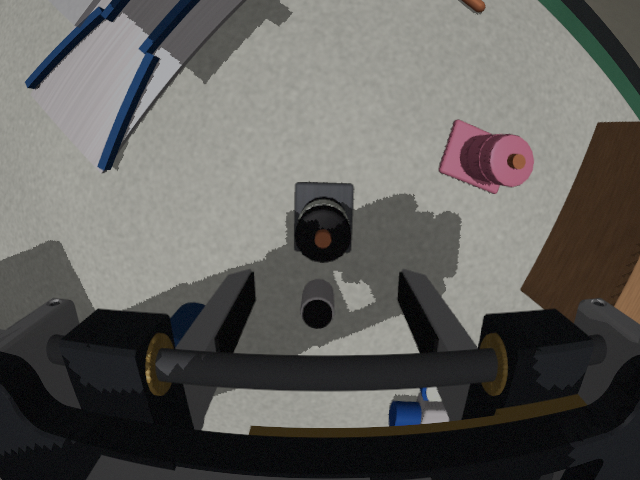

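The receiver foot is at (325,185-250) and almost square to the gripper. The stub is at (322,239), the capacitor at (317,300), and the pink look-alike away at (490,155).

```bash
python3 - <<'E'
from plan import *
import pickle
c=pickle.load(open("w8_c.pkl","rb"));im=np.load("w8_p.npy")
big=cv2.resize(im[165:325,250:400][:,:,::-1],None,fx=5,fy=5,interpolation=cv2.INTER_CUBIC);cv2.imwrite("pics/w8c.png",cv2.resize(big,None,fx=.72,fy=.72,interpolation=cv2.INTER_AREA))
print("stub",fray(c,322,239,93))
A,B=fray(c,296,183.5,10),fray(c,353,184,10);e=(B-A)[:2];print(A,B,np.hypot(*e),np.degrees(np.arctan2(e[1],e[0])))
print("cap",fray(c,317,315,55))
E
```

```text
stub [ 607.55144535 -305.49286771   93.        ]
[ 619.1843676  -265.87439902   10.        ] [ 650.48181799 -309.2397347    10.        ] 53.479741403918 -54.18141873881001
cap [ 540.20323295 -348.79636413   55.        ]
```

View pics/w8c.png

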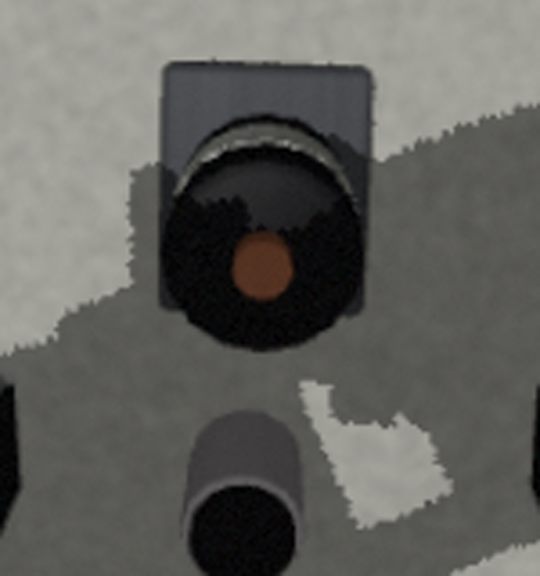

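```bash
python3 - <<'E'
from plan import *
import pickle
c=pickle.load(open("w8_c.pkl","rb"))
P=[fray(c,u,v,10)[:2] for u,v in [(295.1,182.8),(353.6,183.6),(350.6,251.8),(294.3,249.8)]]
for i in range(4):
    e=P[(i+1)%4]-P[i];print(np.hypot(*e).round(1),np.degrees(np.arctan2(e[1],e[0])).round(1))
print("centre",np.mean(P,0))
p,r,s=cur();print(p)
q=np.array([607.6,-304.8,140.])
plan([(np.array([607.6,-304.8,60]),rot(-54))],step=25)
E
```

```text
54.9 -54.5
66.5 -145.3
54.9 124.2
65.2 34.7
centre [ 608.11190684 -305.87556819]
[ 607.40551568 -307.98351781  138.04201532]
4 turn [[0.1, 0.0, -0.2], [0.1, 0.0, -0.2], [0.1, 0.0, -0.2], [0.1, 0.0, -0.2]] dp [[1.95, 0.03, -0.07], [1.95, 0.03, -0.07], [1.95, 0.04, -0.06], [1.95, 0.05, -0.06]]
```

Call:
jog_arm(
  turn=[
    [0.4, 0, -0.2],
    [0.4, 0, -0.2],
    [0.4, 0, -0.2],
    [0, 0, 0],
    [0, 0, 0],
  ],
  dp=[
    [2.0, 0.05, -0.1],
    [2.0, 0.05, -0.1],
    [2.0, 0.05, -0.1],
    [0, 0, 0],
    [0, 0, 0],
  ],
  gripper=[0.2, 0.2, 0.2, 0.2, 0.2],
)

```text
clock: 12.08
eef_pos: [607.7, -298.1, 72.9]
eef_rot: [-1.064, 1.57, -2.016]
wrist_force: [-0.1, 0.1, 0.6]
finger_gap: 75.2
```

```bash
python3 - <<'E'
from plan import *
p,r,s=cur();print(p,s["clock"],r.as_matrix().round(3).tolist())
plan([(np.array([607.8,-305.3,p[2]]),rot(-55.1)),(np.array([607.8,-305.3,-10]),rot(-55.1))],step=20)
E
```

```text
[ 607.71739246 -298.14245496   72.9465716 ] 12.075 [[-0.0, 0.815, 0.58], [-0.001, 0.58, -0.815], [-1.0, -0.001, 0.0]]
6 turn [[0.5, 0.0, 0.0], [0.0, 0.0, 0.0], [0.0, 0.0, 0.0], [0.0, 0.0, 0.0], [0.0, 0.0, 0.0], [0.0, 0.0, 0.0]] dp [[0.0, -0.41, 0.59], [1.66, 0.0, 0.0], [1.66, 0.0, 0.0], [1.66, 0.0, 0.0], [1.66, 0.0, 0.0], [1.66, 0.0, 0.0]]
```

Call:
jog_arm(
  turn=[
    [0.5, 0, 0],
    [0, 0, 0],
    [0, 0, 0],
  ],
  dp=[
    [0, -0.4, 0.6],
    [0, 0, 0],
    [0, 0, 0],
  ],
  gripper=[0.2, 0.2, 0.2],
)

```text
clock: 12.45
eef_pos: [608.6, -306.0, 74.6]
eef_rot: [0.135, 1.568, -0.827]
wrist_force: [-0.4, -0.6, 0.3]
finger_gap: 74.9
```

```bash
python3 - <<'E'
from plan import *
p,r,s=cur();print(p,s["clock"],r.as_matrix().round(3).tolist(),s["qd"].round(3))
c=calibration("wrist");im,d=camera("wrist")
p,r,s=cur();print(p)
cv2.imwrite("pics/w9.png",cv2.resize(im[150:340,210:440][:,:,::-1],None,fx=3.2,fy=3.2,interpolation=cv2.INTER_CUBIC))
C=fcloud(c,d);m=(im[...,0].astype(int)-im[...,2]>25);m[:200]=0;m[330:]=0;m[:,:290]=0;m[:,360:]=0
q=C[m&(abs(C[...,2]-93)<6)];print(m.sum(),np.median(q,0),len(q),(q.min(0)+q.max(0))/2)
E
```

```text
[ 608.58655562 -306.0356485    74.6058216 ] 12.45 [[0.002, 0.82, 0.572], [-0.002, 0.572, -0.82], [-1.0, 0.0, 0.003]] [-0.004 -0.002 -0.006 -0.001  0.001  0.001]
[ 608.57271821 -306.06136984   74.59808377]
432 [ 608.3152824  -305.49044623   93.24317639] 385 [ 607.57841443 -305.73896006   91.28254255]
```

View pics/w9.png

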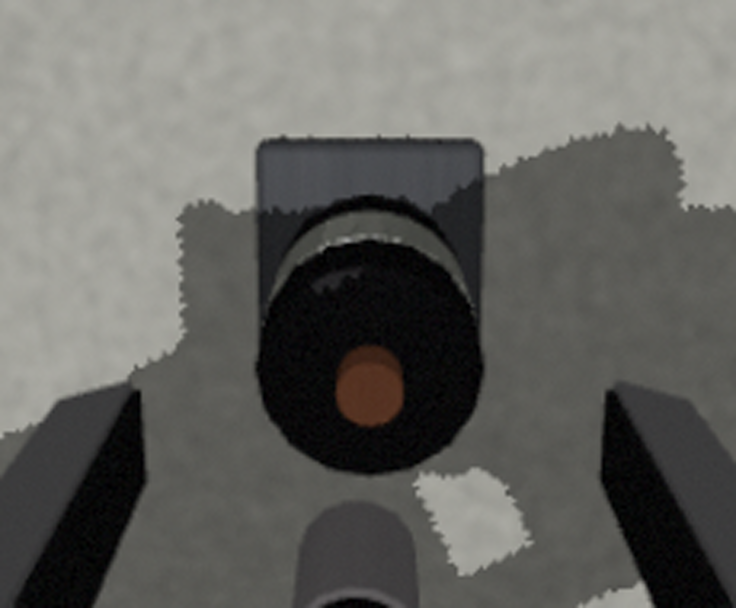

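Aligned: stub at crop (370,390), midway between the fingers. Descending to grip height.

Call:
jog_arm(
  turn=[
    [0, 0, 0],
    [0, 0, 0],
    [0, 0, 0],
    [0, 0, 0],
    [0, 0, 0],
    [0, 0, 0],
  ],
  dp=[
    [1.7, 0, 0],
    [1.7, 0, 0],
    [1.7, 0, 0],
    [1.7, 0, 0],
    [1.5, 0, 0],
    [0, 0, 0],
  ],
  gripper=[0.2, 0.2, 0.2, 0.2, 0.2, 0.2],
)

```text
clock: 13.25
eef_pos: [607.6, -305.5, -16.5]
eef_rot: [-1.9, 1.57, -2.862]
wrist_force: [-0.5, -0.2, 0.3]
finger_gap: 75.3
```

```bash
python3 - <<'E'
from plan import *
p,r,s=cur();print(p,s["clock"],r.as_matrix().round(3).tolist(),s["wrist_force"])
c=calibration("wrist");im,d=camera("wrist")
cv2.imwrite("pics/w10.png",cv2.resize(im[150:340,210:440][:,:,::-1],None,fx=3.2,fy=3.2,interpolation=cv2.INTER_CUBIC))
E
```

```text
[ 607.56191341 -305.53374464  -16.48763103] 13.25 [[-0.001, 0.82, 0.572], [-0.0, 0.572, -0.82], [-1.0, -0.001, -0.0]] [-0.50812993 -0.2085725   0.3286115 ]
```

View pics/w10.png

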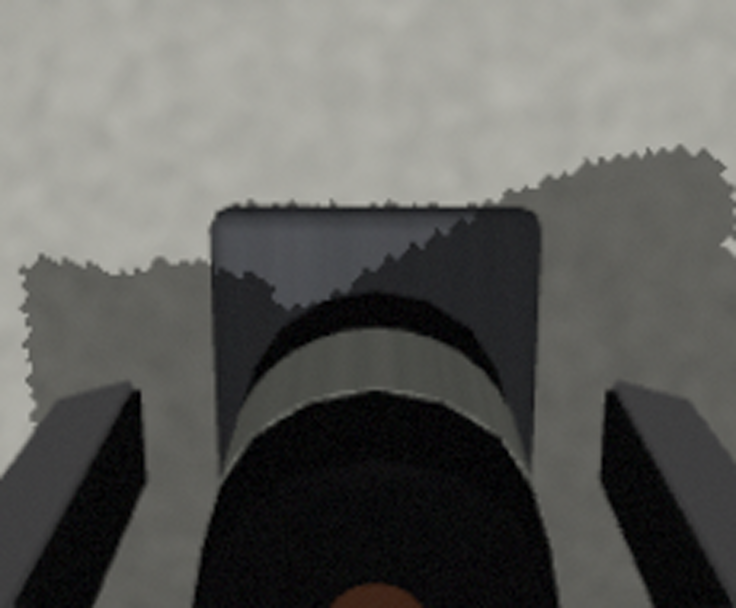

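Call:
jog_arm(
  turn=[
    [0, 0, 0],
    [0, 0, 0],
    [0, 0, 0],
    [0, 0, 0],
    [0, 0, 0],
  ],
  dp=[
    [0, 0, 0],
    [0, 0, 0],
    [0, 0, 0],
    [0, 0, 0],
    [0, 0, 0],
  ],
  gripper=[0.5, 0.65, 0.65, 0.65, 0.65],
  grip_force=35,
)

```text
clock: 13.92
eef_pos: [609.0, -306.2, -13.4]
eef_rot: [0.252, 1.567, -0.709]
wrist_force: [0.7, -0.3, -1.3]
finger_gap: 43.2
```

```bash
python3 - <<'E'
from plan import *
p,r,s=cur();print(p,s["clock"],s["finger_gap"],r.as_matrix().round(3).tolist(),s["wrist_force"])
M=r.as_matrix();print("jaw",np.degrees(np.arctan2(M[1,2],M[0,2])))
up=p+[0,0,60.];jp=np.degrees(SY)-90
T=st2w(-115,0,50)
print("T",T);plan([(up,r),(T,rot(jp))],step=35)
E
```

```text
[ 608.9542752  -306.21715315  -13.41842815] 13.925 43.15668205654016 [[0.003, 0.82, 0.572], [-0.002, 0.572, -0.82], [-1.0, 0.001, 0.003]] [ 0.71786187 -0.32418888 -1.29275134]
jaw -55.098427474251025
T [572.47038222 -16.8920736   50.        ]
8 turn [[0.0, 0.0, 0.0], [0.0, 0.0, 0.0], [4.7, 0.0, -0.0], [4.7, 0.0, -0.0], [4.7, 0.0, -0.0], [4.7, 0.0, -0.0], [4.7, 0.0, -0.0], [4.7, 0.0, -0.0]] dp [[-3.0, 0.0, 0.01], [-3.0, 0.0, 0.01], [-0.05, 1.51, -2.87], [-0.05, 1.27, -2.98], [-0.05, 1.02, -3.08], [-0.04, 0.76, -3.15], [-0.04, 0.5, -3.2], [-0.04, 0.24, -3.23]]
3 turn [[4.7, 0.0, -0.0], [4.7, 0.0, -0.0], [4.7, 0.0, -0.0]] dp [[-0.04, -0.03, -3.24], [-0.04, -0.3, -3.23], [-0.04, -0.56, -3.19]]
```

Call:
jog_arm(
  turn=[
    [0, 0, 0],
    [0, 0, 0],
    [4.7, 0, 0],
    [4.7, 0, 0],
    [4.7, 0, 0],
    [4.7, 0, 0],
    [4.7, 0, 0],
    [4.7, 0, 0],
  ],
  dp=[
    [-3.5, 0, 0],
    [-3.5, 0, 0],
    [0, 1.5, -2.8],
    [0, 1.3, -3.0],
    [0, 1.0, -3.1],
    [0, 0.8, -3.1],
    [0, 0.5, -3.2],
    [0, 0.25, -3.2],
  ],
  gripper=[0.65, 0.65, 0.65, 0.65, 0.65, 0.65, 0.65, 0.65],
)

```text
clock: 14.92
eef_pos: [581.5, -108.8, 51.9]
eef_rot: [-1.916, 1.562, 2.895]
wrist_force: [0.9, -1.5, -6.3]
finger_gap: 43.7
```

```bash
python3 - <<'E'
from plan import *
p,r,s=cur();print(p,s["clock"],s["finger_gap"],s["wrist_force"])
plan([(st2w(-115,0,50),rot(np.degrees(SY)-90))],step=30)
E
```

```text
[ 581.5482582  -108.76361274   51.90600467] 14.925 43.68944714961554 [ 0.89988514 -1.49693763 -6.27182785]
4 turn [[3.3, -0.0, 0.1], [3.3, -0.0, 0.1], [3.3, -0.0, 0.1], [3.3, -0.0, 0.1]] dp [[0.05, -0.0, -2.31], [0.05, -0.13, -2.3], [0.05, -0.26, -2.29], [0.05, -0.39, -2.27]]
```

Call:
jog_arm(
  turn=[
    [3.3, 0, 0.1],
    [3.3, 0, 0.1],
    [3.3, 0, 0.1],
    [3.3, 0, 0.1],
    [0, 0, 0],
    [0, 0, 0],
  ],
  dp=[
    [0.05, 0, -2.3],
    [0.05, -0.1, -2.3],
    [0.05, -0.25, -2.3],
    [0.05, -0.4, -1.8],
    [0, 0, 0],
    [0, 0, 0],
  ],
  gripper=[0.65, 0.65, 0.65, 0.65, 0.65, 0.65],
)

```text
clock: 15.68
eef_pos: [569.4, -16.9, 46.6]
eef_rot: [-1.744, 1.562, 2.832]
wrist_force: [-0.7, 1.0, -5.5]
finger_gap: 43.7
```

```bash
python3 - <<'E'
from plan import *
p,r,s=cur();print(p,w2st(p),s["clock"],s["finger_gap"],s["wrist_force"]);M=r.as_matrix();print(M.round(3).tolist(),"jaw",np.degrees(np.arctan2(M[1,2],M[0,2])))
c=calibration("wrist");im,d=camera("wrist")
cv2.imwrite("pics/w11.png",im[:,:,::-1])
plan([(st2w(-115,0,50),rot(np.degrees(SY)-90))],step=30)
E
```

```text
[569.43787008 -16.91652652  46.57810868] [-118.00375355   -0.41736369] 15.675 43.71171492265412 [-0.6589677   0.96403574 -5.50215559]
[[-0.009, 0.991, -0.136], [0.003, -0.136, -0.991], [-1.0, -0.009, -0.002]] jaw -97.83574136851475
1 turn [[-0.4, -0.1, 0.5]] dp [[-0.35, 0.3, -0.05]]
```

View pics/w11.png

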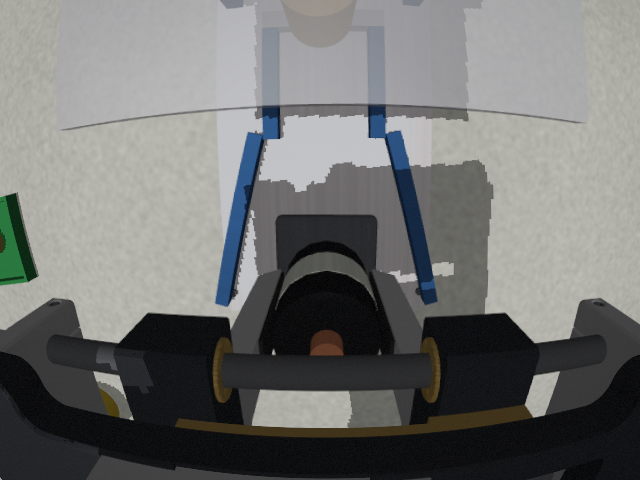

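The foot is at (277-378, 215), centred between the rails (280/369 at the lane entry). Lowering.

Call:
jog_arm(
  turn=[
    [-0.4, -0.1, 0.5],
    [0, 0, 0],
    [0, 0, 0],
    [0, 0, 0],
  ],
  dp=[
    [1.5, 0.2, 0],
    [1.5, 0, 0],
    [1.2, 0, 0],
    [0, 0, 0],
  ],
  gripper=[0.65, 0.65, 0.65, 0.65],
)

```text
clock: 16.23
eef_pos: [571.3, -19.2, 2.4]
eef_rot: [-1.136, 1.57, -2.838]
wrist_force: [-0.4, -0.0, -6.3]
finger_gap: 43.8
```

```bash
python3 - <<'E'
from plan import *
p,r,s=cur();print(p,w2st(p),s["clock"],s["finger_gap"],s["wrist_force"]);M=r.as_matrix();print(M.round(3).tolist(),"jaw",np.degrees(np.arctan2(M[1,2],M[0,2])))
c=calibration("wrist");im,d=camera("wrist");C=fcloud(c,d)
cv2.imwrite("pics/w12.png",cv2.resize(im[60:330,200:450][:,:,::-1],None,fx=2.2,fy=2.2,interpolation=cv2.INTER_CUBIC))
for u,v in [(300,240),(325,235),(350,240),(325,180)]: print(u,v,C[v,u].round(1))
plan([(st2w(-115,0,-5.4),rot(np.degrees(SY)-90))],step=30)
E
```

```text
[571.33077605 -19.20601589   2.44982663] [-115.83002414   -2.44214887] 16.225 43.83376930799824 [-0.42823854 -0.00761734 -6.29432788]
[[-0.001, 0.991, -0.13], [-0.0, -0.13, -0.991], [-1.0, -0.001, 0.0]] jaw -97.49792443318869
300 240 [593.3  -8.4  27.3]
325 235 [594.  -22.2  26.4]
350 240 [589.4 -35.3  26.3]
325 180 [621.7 -25.8   7.3]
1 turn [[-0.0, 0.0, -0.0]] dp [[0.85, 0.04, -0.24]]
```

View pics/w12.png

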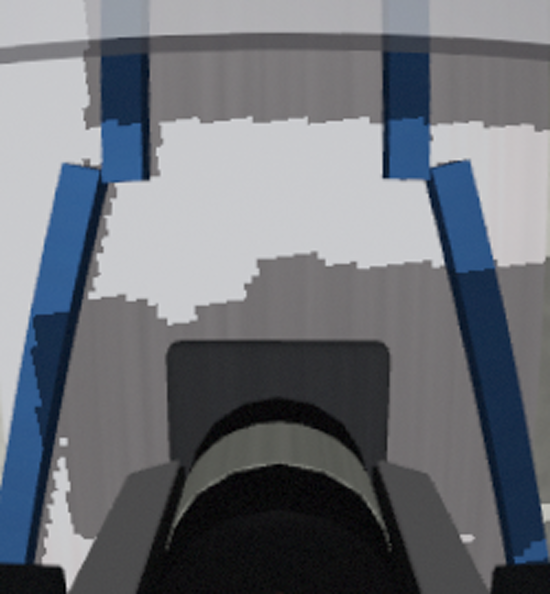

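Call:
jog_arm(
  turn=[
    [0, 0, 0],
    [0, 0, 0],
    [0, 0, 0],
    [0, 0, 0],
  ],
  dp=[
    [0.2, 0, -0.27],
    [0, 0, 0],
    [0.4, 0, 0],
    [0, 0, 0],
  ],
  gripper=[0.65, 0.65, 0.65, 0.65],
)

```text
clock: 16.77
eef_pos: [572.9, -16.4, -2.0]
eef_rot: [1.472, 1.568, -0.23]
wrist_force: [-0.3, 1.1, -6.4]
finger_gap: 43.4
```

```bash
cat > look.py <<'E'
from plan import *
import sys
def look(n,box=(200,60,450,330),s=2.2):
    p,r,s_=cur();print("p",p.round(1),"st",w2st(p).round(1),"t",s_["clock"],"gap",round(s_["finger_gap"],1),"F",s_["wrist_force"].round(1));M=r.as_matrix();print("x",M[:,0].round(3),"jaw",np.degrees(np.arctan2(M[1,2],M[0,2])).round(2))
    c=calibration("wrist");im,d=camera("wrist")
    u0,v0,u1,v1=box
    cv2.imwrite(f"pics/{n}.png",cv2.resize(im[v0:v1,u0:u1][:,:,::-1],None,fx=s,fy=s,interpolation=cv2.INTER_CUBIC))
    return c,im,d,fcloud(c,d)
E
python3 - <<'E'
from look import *
c,im,d,C=look("w13")
for u,v in [(300,240),(325,235),(350,240)]: print(u,v,C[v,u].round(1))
E
```

```text
p [572.9 -16.4  -2. ] st [-114.6    0.6] t 16.775 gap 43.4 F [-0.3  1.1 -6.4]
x [ 0.002 -0.001 -1.   ] jaw -97.48
300 240 [594.5  -5.4  21.7]
325 235 [595.4 -19.2  21.3]
350 240 [590.8 -32.4  21.1]
```

View pics/w13.png

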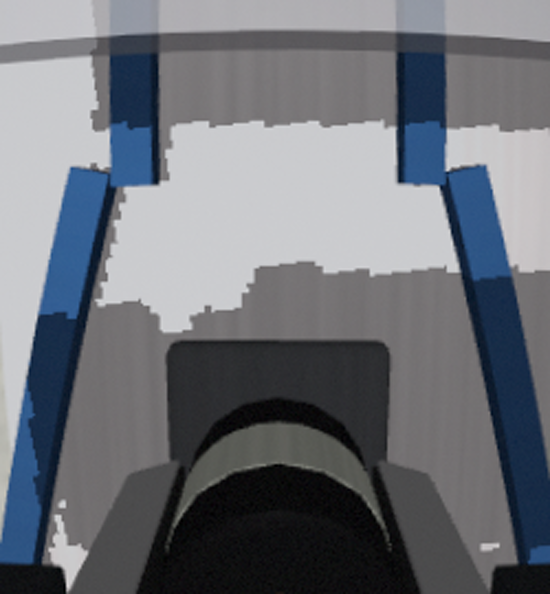

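Centred: foot centre 278 against lane centre 279. It's 3.4 mm above the plate. Setting down.

Call:
jog_arm(
  turn=[
    [0, 0, 0],
    [0, 0, 0],
    [0, 0, 0],
  ],
  dp=[
    [0.25, 0, 0],
    [0.05, 0, 0],
    [0, 0, 0],
  ],
  gripper=[0.65, 0.65, 0.65],
)

```text
clock: 17.2
eef_pos: [573.2, -16.4, -4.9]
eef_rot: [1.493, 1.568, -0.208]
wrist_force: [0.6, 0.4, -6.8]
finger_gap: 44.0
```

```bash
python3 - <<'E'
from look import *
c,im,d,C=look("w14")
for u,v in [(300,240),(325,235),(350,240)]: print(u,v,C[v,u].round(1))
E
```

```text
p [573.2 -16.4  -4.9] st [-114.4    0.6] t 17.2 gap 44.0 F [ 0.6  0.4 -6.8]
x [ 0.003 -0.001 -1.   ] jaw -97.48
300 240 [594.7  -5.5  18.8]
325 235 [596.  -19.4  20. ]
350 240 [591.1 -32.5  18.7]
```

Call:
jog_arm(
  turn=[
    [0, 0, 0],
    [0, 0, 0],
  ],
  dp=[
    [0.1, 0, 0],
    [0, 0, 0],
  ],
  gripper=[0.65, 0.65],
)

```text
clock: 17.5
eef_pos: [573.4, -16.4, -5.4]
eef_rot: [1.503, 1.567, -0.198]
wrist_force: [-0.5, 0.1, -5.1]
finger_gap: 43.6
```

Contact: the weight is easing off. Releasing.

Call:
jog_arm(
  turn=[
    [0, 0, 0],
    [0, 0, 0],
    [0, 0, 0],
    [0, 0, 0],
    [0, 0, 0],
    [0, 0, 0],
  ],
  dp=[
    [0, 0, 0],
    [0, 0, 0],
    [0, 0, 0],
    [0, 0, 0],
    [0, 0, 0],
    [0, 0, 0],
  ],
  gripper=[0.6, 0.5, 0.3, 0.2, 0.2, 0.2],
)

```text
clock: 18.25
eef_pos: [574.9, -16.6, -4.0]
eef_rot: [1.566, 1.564, -0.136]
wrist_force: [-0.2, -0.1, 0.2]
finger_gap: 75.0
```

```bash
python3 - <<'E'
from look import *
c,im,d,C=look("w15")
for u,v in [(300,240),(325,235),(350,240)]: print(u,v,C[v,u].round(1))
p,r,s=cur();plan([(p+[0,0,130.],r)],step=35)
E
```

```text
p [574.9 -16.6  -4. ] st [-112.7    0.6] t 18.25 gap 75.0 F [-0.2 -0.1  0.2]
x [ 0.007 -0.001 -1.   ] jaw -97.49
300 240 [596.3  -5.6  19.8]
325 235 [597.1 -19.5  19. ]
350 240 [592.3 -32.7  18.3]
4 turn [[0.0, 0.0, 0.0], [0.0, 0.0, 0.0], [0.0, 0.0, 0.0], [0.0, 0.0, 0.0]] dp [[-3.25, 0.02, 0.0], [-3.25, 0.02, 0.0], [-3.25, 0.02, 0.0], [-3.25, 0.02, 0.0]]
```

View pics/w15.png

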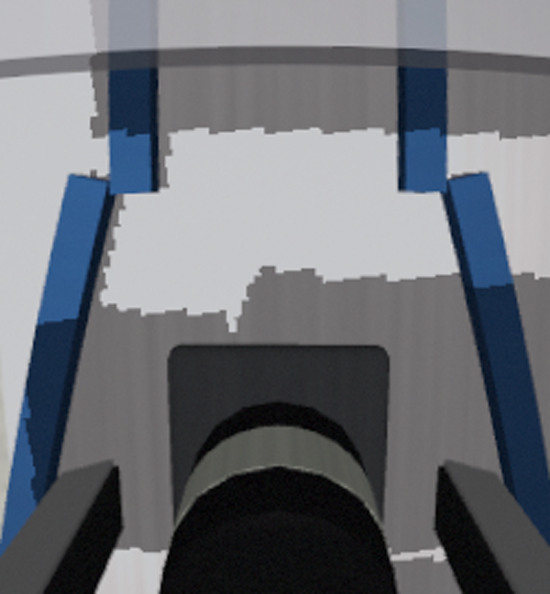

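Released; the receiver stands centred. Next: rise, move back and lean the tool 40°.

```bash
cat >> plan.py <<'E'
TL=41.
def tipw(): 
    p,r,s=cur();return p-TL*r.as_matrix()[:,0]
def wp(x,y,z,lean,dj=0):
    r=rot(np.degrees(SY)-90+dj,lean,np.degrees(SY)+dj) if lean else rot(np.degrees(SY)-90+dj)
    return st2w(x,y,z)+TL*r.as_matrix()[:,0],r
E
python3 - <<'E'
from plan import *
p,r,s=cur();t=tipw();print(t,w2st(t))
plan([(p+[0,0,88.],r),wp(-180,0,125,40)],step=35,ang=7)
E
```

```text
[574.55471346 -16.53304556  37.01115823] [-112.97979887    0.62619901]
8 turn [[0.0, 0.0, 0.0], [0.0, 0.0, 0.0], [0.0, 0.0, 0.0], [-0.0, 0.0, 6.6], [-0.0, 0.0, 6.6], [-0.0, 0.0, 6.6], [-0.0, 0.0, 6.6], [-0.0, 0.0, 6.6]] dp [[-2.93, 0.02, 0.0], [-2.93, 0.02, 0.0], [-2.93, 0.02, 0.0], [-0.16, -0.68, 0.01], [-0.24, -0.66, 0.01], [-0.32, -0.63, 0.01], [-0.39, -0.59, 0.01], [-0.45, -0.54, 0.01]]
1 turn [[-0.0, 0.0, 6.6]] dp [[-0.51, -0.48, 0.01]]
```

Call:
jog_arm(
  turn=[
    [0, 0, 0],
    [0, 0, 0],
    [0, 0, 0],
    [0, 0, 0],
  ],
  dp=[
    [-2.9, 0, 0],
    [-2.9, 0, 0],
    [-2.9, 0, 0],
    [0, 0, 0],
  ],
  gripper=[0.2, 0.2, 0.2, 0.2],
)

```text
clock: 18.8
eef_pos: [573.9, -16.5, 85.0]
eef_rot: [1.556, 1.565, -0.145]
wrist_force: [0.2, 0.8, -0.5]
finger_gap: 75.2
```

```bash
python3 - <<'E'
from look import *
c,im,d,C=look("w16",(150,20,500,340),1.9)
plan([wp(-180,0,125,40)],step=35,ang=7)
E
```

```text
p [573.9 -16.5  85. ] st [-113.7    0.6] t 18.8 gap 75.2 F [ 0.2  0.8 -0.5]
x [ 0.006 -0.001 -1.   ] jaw -97.49
6 turn [[-0.0, 0.0, 6.6], [-0.0, 0.0, 6.6], [-0.0, 0.0, 6.6], [-0.0, 0.0, 6.6], [-0.0, 0.0, 6.6], [-0.0, 0.0, 6.6]] dp [[-0.17, -0.65, 0.01], [-0.25, -0.63, 0.01], [-0.32, -0.6, 0.01], [-0.38, -0.56, 0.01], [-0.44, -0.51, 0.01], [-0.5, -0.45, 0.01]]
```

View pics/w16.png

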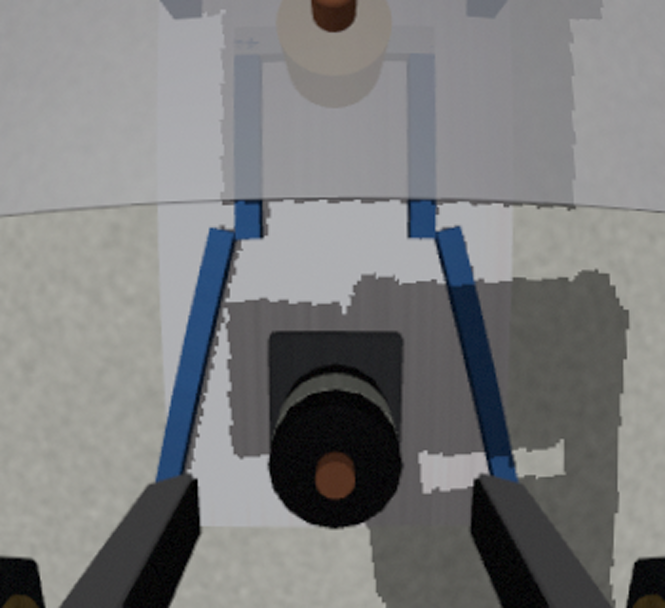

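The receiver stands upright on the plate: foot centre 336, lane centre 335, square to the rails. Leaning back now and closing to about a 30 mm gap.

Call:
jog_arm(
  turn=[
    [0, 0, 6.6],
    [0, 0, 6.6],
    [0, 0, 6.6],
    [0, 0, 6.6],
    [0, 0, 6.6],
    [0, 0, 6.6],
    [0, 0, 0],
  ],
  dp=[
    [-0.2, -0.65, 0],
    [-0.25, -0.65, 0],
    [-0.3, -0.6, 0],
    [-0.4, -0.55, 0],
    [-0.45, -0.5, 0],
    [-0.5, -0.45, 0],
    [0, 0, 0],
  ],
  gripper=[0.3, 0.4, 0.5, 0.6, 0.68, 0.68, 0.68],
)

```text
clock: 19.73
eef_pos: [527.7, -10.1, 84.5]
eef_rot: [1.572, 0.868, -0.128]
wrist_force: [0.9, 0.2, 0.9]
finger_gap: 30.3
```

```bash
python3 - <<'E'
from look import *
c,im,d,C=look("w17",(0,0,640,480),1.2)
t=tipw();print("tip",t,w2st(t)); p,r,s=cur();print(s["joints"])
T=np.linalg.inv(np.r_[np.c_[r.as_matrix(),p],[[0,0,0,1]]])@np.array(c["world_from_camera"]);print(T[:3,3])
plan([wp(-180,0,125,40),wp(-180,0,30,40)],step=25,ang=7)
E
```

```text
p [527.7 -10.1  84.5] st [-160.2    0.9] t 19.725 gap 30.3 F [0.9 0.2 0.9]
x [ 0.641 -0.082 -0.763] jaw -97.39
tip [502.74328707  -7.0261596  116.77712602] [-185.41768982    0.74365217]
[-0.06478782  0.03855775  2.24369139 -0.25720769  0.16241816  1.87468907]
[-219.3115498    70.75471568    0.64074608]
5 turn [[-0.0, -0.1, -0.3], [0.0, 0.0, 0.0], [0.0, 0.0, 0.0], [0.0, 0.0, 0.0], [0.0, 0.0, 0.0]] dp [[-0.28, 0.92, 0.08], [1.82, -1.53, -0.0], [1.82, -1.53, -0.0], [1.82, -1.53, -0.0], [1.82, -1.53, -0.0]]
```

View pics/w17.png

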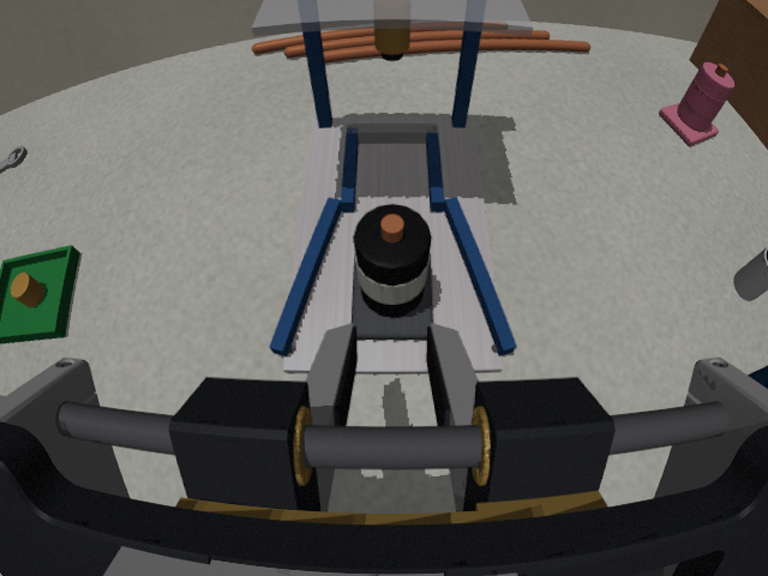

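Joint 5 is down to 0.16, close to its limit, so a 40° lean is too much here. I'll fit the arm geometry from the logged joints to choose a safe lean.

```bash
cat > arm.py <<'E'
import numpy as np
from scipy.optimize import least_squares
D=[((123.6,-535.6,165.6),.3005,1.5216,0),((387.9,-223.8,156.),.0821,1.8050,0),((580.5,5.1,147.7),.3862,1.4491,0),((601.5,199.3,97.9),.5439,1.3391,0),((611.7,52.7,137.9),.4588,1.3701,0),((527.7,-10.1,84.5),.0386,2.2437,np.arccos(.763))]
def wrist(p,lean,d): return np.hypot(p[0],p[1])-d*np.sin(lean),p[2]+d*np.cos(lean)
def fk(j2,j3,k):
    a0,d0,L1,L2,ph,d=k
    return a0+L1*np.sin(j2)+L2*np.sin(j2+j3+ph),d0+L1*np.cos(j2)+L2*np.cos(j2+j3+ph)
def res(k):
    o=[]
    for p,j2,j3,l in D:
        w=wrist(p,l,k[5]);f=fk(j2,j3,k);o+=[w[0]-f[0],w[1]-f[1]]
    return np.r_[o,1e-3*(k-np.array([0,300,450,450,0,250]))]
best=min((least_squares(res,[0,300,L,L,ph,d]) for L in(350,450,600) for ph in(0,-.1,.1) for d in (150,300)),key=lambda o:o.cost)
k=best.x
def ik(p,lean):
    w=wrist(p,lean,k[5])
    s=min((least_squares(lambda q:np.array(fk(q[0],q[1],k))-w,q0) for q0 in([.1,2.],[.5,1.3])),key=lambda o:o.cost)
    j2,j3=s.x;return j2,j3,np.pi-j2-j3-lean,s.cost
E
python3 - <<'E'
from arm import *; from plan import *
print(k,best.cost,np.abs(best.fun).max())
for lean in (24,27,30,33,36):
    for x,z in [(-180,125),(-180,30),(-170,30),(-150,30),(-90,30),(-23,30)]:
        p,_=wp(x,0,z,lean);print(lean,x,z,np.round(ik(p,np.radians(lean)),2))
E
```

```text
[-6.09326720e+00  2.30724556e+02  4.26628595e+02  4.58245788e+02
  1.02437018e-01  3.13666066e+02] 4.716874300298061 2.333695840088012
24 -180 125 [0.1  2.03 0.59 0.  ]
24 -180 30 [0.29 2.09 0.35 0.  ]
24 -170 30 [0.3  2.06 0.36 0.  ]
24 -150 30 [0.34 2.01 0.37 0.  ]
24 -90 30 [0.44 1.85 0.43 0.  ]
24 -23 30 [0.56 1.67 0.5  0.  ]
27 -180 125 [0.08 2.07 0.52 0.  ]
27 -180 30 [0.28 2.12 0.27 0.  ]
27 -170 30 [0.3  2.1  0.28 0.  ]
27 -150 30 [0.33 2.05 0.29 0.  ]
27 -90 30 [0.43 1.89 0.35 0.  ]
27 -23 30 [0.54 1.7  0.42 0.  ]
30 -180 125 [0.06 2.1  0.45 0.  ]
30 -180 30 [0.27 2.16 0.19 0.  ]
30 -170 30 [0.29 2.13 0.2  0.  ]
30 -150 30 [0.32 2.08 0.21 0.  ]
30 -90 30 [0.42 1.93 0.27 0.  ]
30 -23 30 [0.54 1.74 0.34 0.  ]
33 -180 125 [0.05 2.14 0.37 0.  ]
33 -180 30 [0.27 2.19 0.11 0.  ]
33 -170 30 [0.29 2.16 0.12 0.  ]
33 -150 30 [0.32 2.11 0.13 0.  ]
33 -90 30 [0.42 1.96 0.19 0.  ]
33 -23 30 [0.53 1.78 0.26 0.  ]
36 -180 125 [0.04 2.17 0.3  0.  ]
36 -180 30 [0.27 2.22 0.02 0.  ]
36 -170 30 [0.29 2.19 0.03 0.  ]
36 -150 30 [0.32 2.14 0.05 0.  ]
36 -90 30 [0.42 1.99 0.1  0.  ]
36 -23 30 [0.52 1.81 0.18 0.  ]
```

```bash
python3 - <<'E'
from plan import *
plan([wp(-178,0,115,28),wp(-178,0,32,28)],step=22,ang=6)
E
```

```text
7 turn [[-0.0, -0.0, -4.1], [-0.0, -0.0, -4.1], [-0.0, -0.0, -4.1], [0.0, 0.0, 0.0], [0.0, 0.0, 0.0], [0.0, 0.0, 0.0], [0.0, 0.0, 0.0]] dp [[0.17, -0.14, 0.03], [0.18, -0.13, 0.03], [0.19, -0.11, 0.03], [1.83, -0.97, -0.0], [1.83, -0.97, -0.0], [1.83, -0.97, -0.0], [1.83, -0.97, -0.0]]
```

Call:
jog_arm(
  turn=[
    [0, 0, -4.1],
    [0, 0, -4.1],
    [0, 0, -4.1],
    [0, 0, 0],
  ],
  dp=[
    [0.2, -0.15, 0.03],
    [0.2, -0.1, 0.03],
    [0.2, -0.1, 0.03],
    [0, 0, 0],
  ],
  gripper=[0.68, 0.68, 0.68, 0.68],
)

```text
clock: 20.27
eef_pos: [532.2, -10.6, 78.7]
eef_rot: [1.58, 1.095, -0.119]
wrist_force: [-1.3, 0.0, 0.7]
finger_gap: 30.0
```

```bash
python3 - <<'E'
from plan import *
t=tipw();print("tip",t,w2st(t)); p,r,s=cur();print(s["joints"],s["finger_gap"],s["clock"],r.as_matrix()[:,0].round(3))
plan([wp(-178,0,32,28)],step=22,ang=6)
E
```

```text
tip [513.57996075  -8.38672549 115.16342148] [-174.49608135    0.79936978]
[-0.07775213  0.10701321  2.07040939 -0.04012216  0.48925023  1.65194583] 30.000945405186037 20.275 [ 0.455 -0.054 -0.889]
4 turn [[0.0, -0.1, 0.2], [0.0, -0.1, 0.2], [0.0, -0.1, 0.2], [0.0, -0.1, 0.2]] dp [[1.81, -1.02, 0.03], [1.8, -1.02, 0.03], [1.8, -1.03, 0.03], [1.8, -1.03, 0.03]]
```

Call:
jog_arm(
  turn=[
    [0, -0.1, 0.2],
    [0, -0.1, 0.2],
    [0, -0.1, 0.2],
    [0, 0, 0.2],
    [0, 0, 0],
  ],
  dp=[
    [1.8, -1.0, 0.03],
    [1.8, -1.0, 0.03],
    [1.8, -1.0, 0.03],
    [1.8, -1.0, 0.03],
    [0, 0, 0],
  ],
  gripper=[0.68, 0.68, 0.68, 0.68, 0.68],
)

```text
clock: 20.9
eef_pos: [530.6, -10.8, -6.4]
eef_rot: [1.573, 1.079, -0.126]
wrist_force: [0.2, 0.7, 0.6]
finger_gap: 29.9
```

```bash
python3 - <<'E'
from look import *
c,im,d,C=look("w18",(120,0,520,400),1.5)
t=tipw();print("tip",t,w2st(t)); p,r,s=cur();print(s["joints"])
im,d=camera("scene");cv2.imwrite("pics/s18.png",cv2.resize(im[200:380,230:440][:,:,::-1],None,fx=3.2,fy=3.2,interpolation=cv2.INTER_CUBIC))
plan([wp(-150,0,32,28)],step=22,ang=6)
E
```

```text
p [530.6 -10.8  -6.4] st [-157.3    0.6] t 20.9 gap 29.9 F [0.2 0.7 0.6]
x [ 0.468 -0.059 -0.881] jaw -97.36
tip [511.97274607  -8.44869133  30.74901355] [-176.08170129    0.52957692]
[-0.07538175  0.27910572  2.13481073 -0.10298212  0.23613546  1.71823787]
2 turn [[0.0, -0.1, -0.2], [0.0, -0.1, -0.2]] dp [[0.59, 1.13, 0.03], [0.58, 1.13, 0.03]]
```

View pics/w18.png

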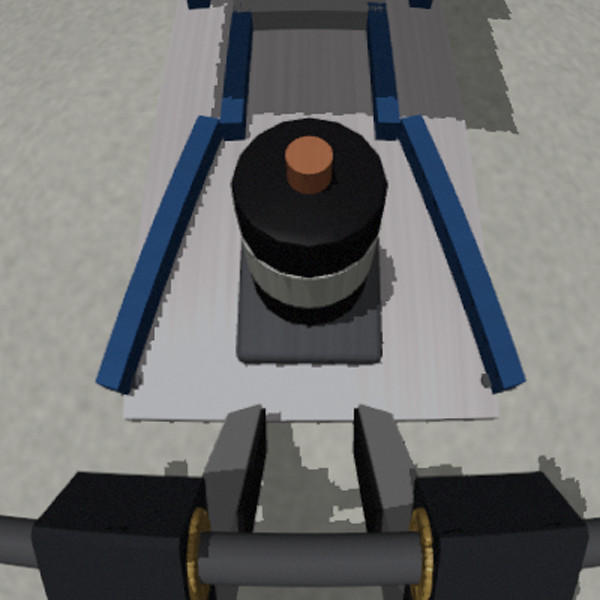

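View pics/s18.png

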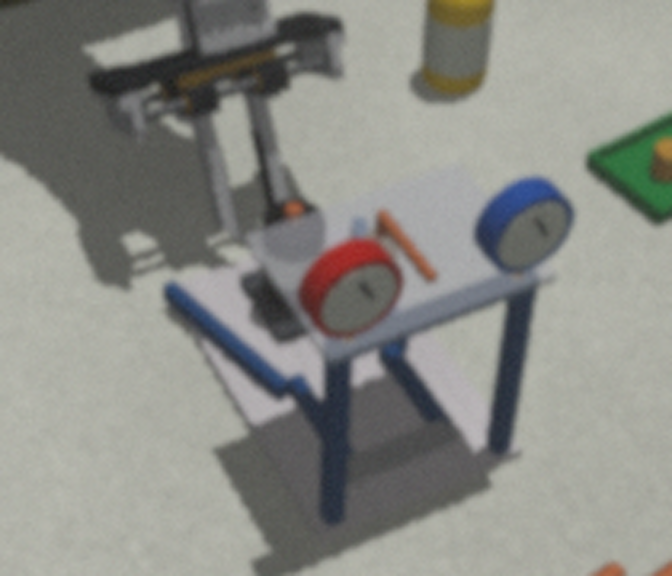

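Call:
jog_arm(
  turn=[
    [0, 0, 0],
    [0, 0, 0],
    [0, 0, 0],
    [0, 0, 0],
    [0, 0, 0],
  ],
  dp=[
    [0.4, 0.8, 0],
    [0.4, 0.8, 0],
    [0.4, 0.8, 0],
    [0.4, 0.8, 0],
    [0, 0, 0],
  ],
  gripper=[0.68, 0.68, 0.68, 0.68, 0.68],
)

```text
clock: 21.62
eef_pos: [571.4, -16.0, -0.8]
eef_rot: [1.574, 1.072, -0.126]
wrist_force: [-0.1, -0.9, -0.1]
finger_gap: 29.9
```

```bash
python3 - <<'E'
from look import *
c,im,d,C=look("w19",(120,0,520,400),1.5)
t=tipw();print("tip",t,w2st(t)); p,r,s=cur();print(s["joints"])
plan([wp(-60,0,32,28)],step=12,ang=6)
E
```

```text
p [571.4 -16.   -0.8] st [-116.1    0.8] t 21.625 gap 29.9 F [-0.1 -0.9 -0.1]
x [ 0.474 -0.06  -0.878] jaw -97.36
tip [551.74943018 -13.47474211  35.1888136 ] [-135.98910928    0.70235283]
[-0.08021167  0.33822035  2.0341409  -0.08062399  0.27215387  1.69160895]
7 turn [[0.0, -0.0, -0.1], [0.0, -0.0, -0.1], [0.0, -0.0, -0.1], [0.0, -0.0, -0.1], [0.0, -0.0, -0.1], [0.0, -0.0, -0.1], [0.0, -0.0, -0.1]] dp [[0.56, 0.93, 0.01], [0.56, 0.93, 0.01], [0.56, 0.93, 0.01], [0.56, 0.93, 0.01], [0.55, 0.93, 0.01], [0.55, 0.93, 0.01], [0.55, 0.93, 0.01]]
```

View pics/w19.png

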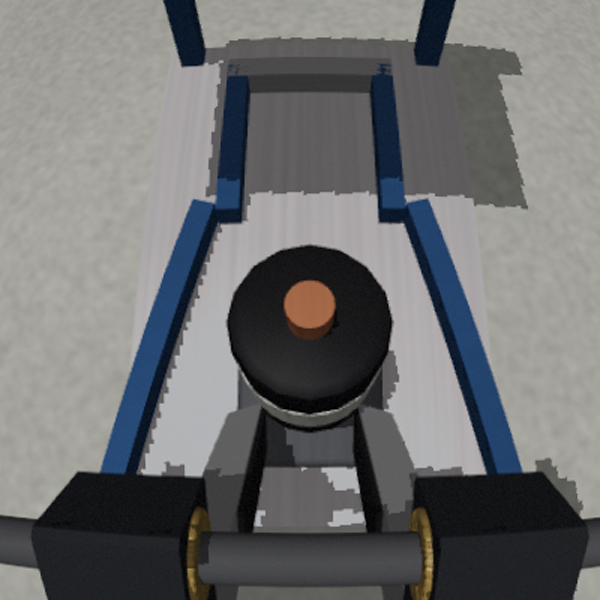

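At contact, aligned. Pushing the first 35 mm, to just before the lane entry.

Call:
jog_arm(
  turn=[
    [0, 0, 0],
    [0, 0, 0],
    [0, 0, 0],
    [0, 0, 0],
    [0, 0, 0],
    [0, 0, 0],
  ],
  dp=[
    [0.36, 0.6, 0],
    [0.36, 0.6, 0],
    [0.36, 0.6, 0],
    [0.36, 0.6, 0],
    [0.36, 0.6, 0],
    [0, 0, 0],
  ],
  gripper=[0.68, 0.68, 0.68, 0.68, 0.68, 0.68],
)

```text
clock: 22.42
eef_pos: [603.0, -19.8, -3.1]
eef_rot: [1.573, 1.079, -0.126]
wrist_force: [-0.8, -0.3, 2.4]
finger_gap: 30.0
```

```bash
python3 - <<'E'
from look import *
c,im,d,C=look("w20",(120,0,520,400),1.5)
t=tipw();print("tip",t,w2st(t)); p,r,s=cur();print(s["joints"])
plan([wp(-60,0,32,28)],step=12,ang=6)
E
```

```text
p [603.  -19.8  -3.1] st [-84.3   1.1] t 22.425 gap 30.0 F [-0.8 -0.3  2.4]
x [ 0.468 -0.059 -0.882] jaw -97.33
tip [583.74721593 -17.37218212  33.08969352] [-103.75608296    0.98580536]
[-0.08315087  0.39891372  1.94536625 -0.0668799   0.30685751  1.67455116]
4 turn [[0.0, -0.0, -0.0], [0.0, -0.0, -0.0], [0.0, -0.0, -0.0], [0.0, -0.0, -0.0]] dp [[0.54, 0.95, 0.03], [0.54, 0.95, 0.03], [0.54, 0.95, 0.03], [0.54, 0.95, 0.03]]
```

View pics/w20.png

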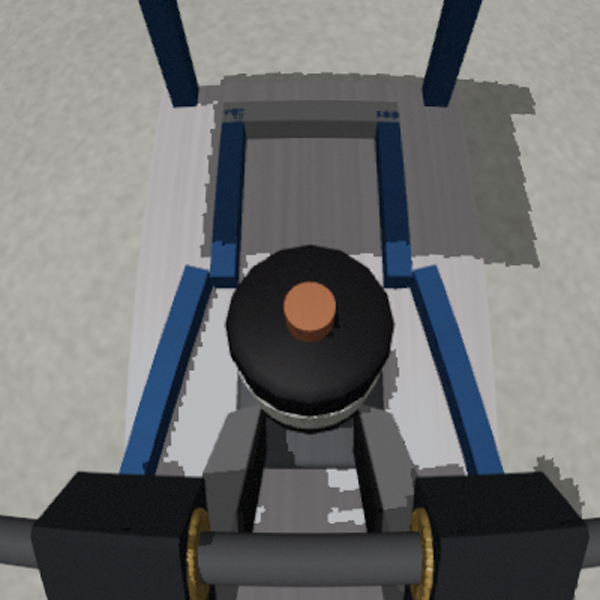

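Stub at 310, lane centre 310.5. Continuing into the lane.

Call:
jog_arm(
  turn=[
    [0, 0, 0],
    [0, 0, 0],
    [0, 0, 0],
    [0, 0, 0],
    [0, 0, 0],
    [0, 0, 0],
  ],
  dp=[
    [0.36, 0.6, 0.01],
    [0.36, 0.6, 0.01],
    [0.36, 0.6, 0.01],
    [0.36, 0.6, 0.01],
    [0.36, 0.6, 0.01],
    [0, 0, 0],
  ],
  gripper=[0.68, 0.68, 0.68, 0.68, 0.68, 0.68],
)

```text
clock: 23.22
eef_pos: [635.3, -24.1, -4.7]
eef_rot: [1.572, 1.085, -0.126]
wrist_force: [-2.2, -0.2, 2.9]
finger_gap: 30.7
```

```bash
python3 - <<'E'
from look import *
c,im,d,C=look("w21",(120,0,520,400),1.5)
t=tipw();print("tip",t,w2st(t)); p,r,s=cur();print(s["joints"])
plan([wp(-30,0,32,28)],step=12,ang=6)
E
```

```text
p [635.3 -24.1  -4.7] st [-51.8   1. ] t 23.225 gap 30.7 F [-2.2 -0.2  2.9]
x [ 0.463 -0.059 -0.884] jaw -97.29
tip [616.1748081  -21.66756386  31.55978586] [-71.04529013   0.93039161]
[-0.08652289  0.45836572  1.85335721 -0.05435275  0.34490362  1.65835538]
4 turn [[0.0, -0.0, 0.0], [0.0, -0.0, 0.0], [0.0, -0.0, 0.0], [0.0, -0.0, 0.0]] dp [[0.47, 0.92, 0.03], [0.47, 0.92, 0.03], [0.47, 0.91, 0.03], [0.47, 0.91, 0.03]]
```

View pics/w21.png

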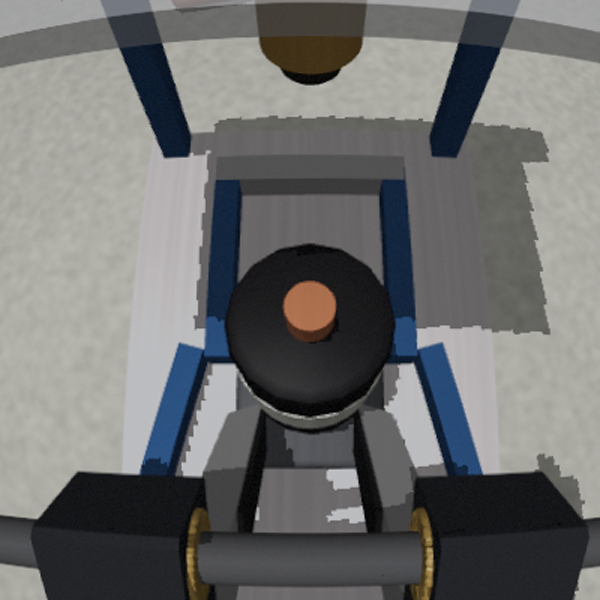

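It's entering cleanly. Pushing on 30 mm.

Call:
jog_arm(
  turn=[
    [0, 0, 0],
    [0, 0, 0],
    [0, 0, 0],
    [0, 0, 0],
    [0, 0, 0],
    [0, 0, 0],
  ],
  dp=[
    [0.31, 0.6, 0.01],
    [0.31, 0.6, 0.01],
    [0.31, 0.6, 0.01],
    [0.31, 0.6, 0.01],
    [0.31, 0.6, 0.01],
    [0, 0, 0],
  ],
  gripper=[0.68, 0.68, 0.68, 0.68, 0.68, 0.68],
)

```text
clock: 24.02
eef_pos: [666.1, -28.2, -5.2]
eef_rot: [1.572, 1.092, -0.126]
wrist_force: [-0.5, 0.1, 2.8]
finger_gap: 30.0
```

```bash
python3 - <<'E'
from look import *
c,im,d,C=look("w22",(120,0,520,400),1.5)
t=tipw();print("tip",t,w2st(t)); p,r,s=cur();print(s["joints"])
im,d=camera("scene");cv2.imwrite("pics/s22.png",cv2.resize(im[200:380,230:440][:,:,::-1],None,fx=3.2,fy=3.2,interpolation=cv2.INTER_CUBIC))
E
```

```text
p [666.1 -28.2  -5.2] st [-20.7   0.9] t 24.025 gap 30.0 F [-0.5  0.1  2.8]
x [ 0.457 -0.058 -0.888] jaw -97.27
tip [647.237904   -25.79966515  31.17091781] [-39.70864653   0.85999524]
[-0.08940134  0.51373909  1.76080895 -0.04422216  0.38906177  1.64514588]
```

View pics/w22.png

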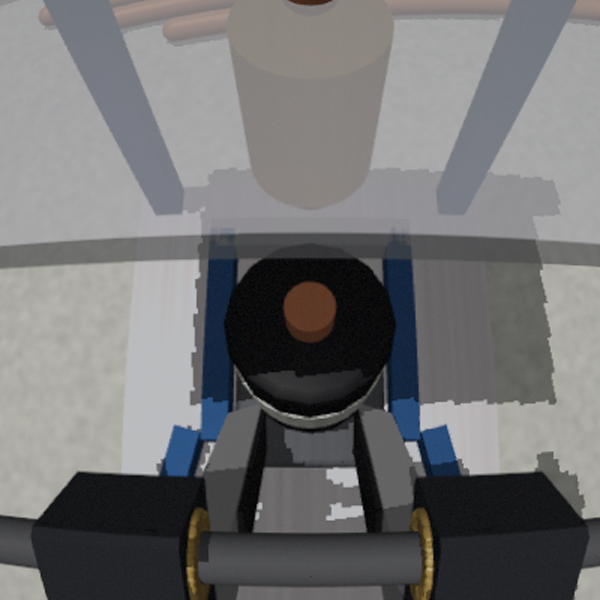

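View pics/s22.png

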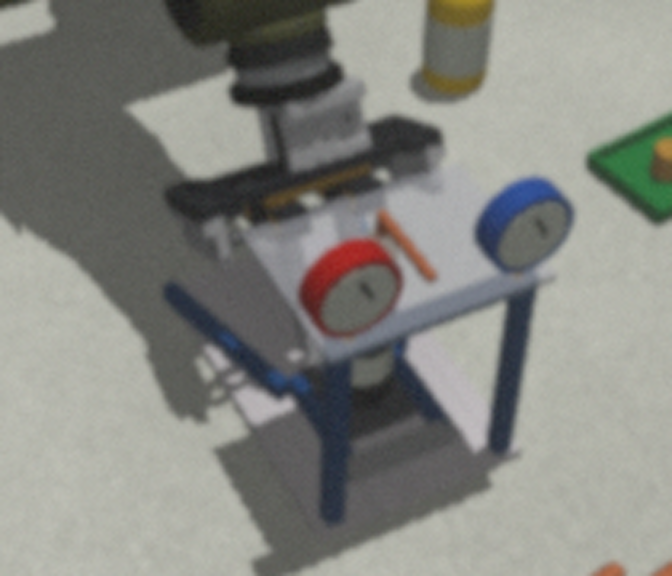

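About 16 mm remain. I'll lean a little more for guard clearance while creeping on.

```bash
python3 - <<'E'
from plan import *
plan([wp(-30,0.9,32,33)],step=5,ang=6)
E
```

```text
3 turn [[0.0, -0.0, 1.9], [0.0, -0.0, 1.9], [0.0, -0.0, 1.9]] dp [[0.12, 0.43, 0.0], [0.13, 0.43, 0.0], [0.15, 0.43, 0.0]]
```

Call:
jog_arm(
  turn=[
    [0, 0, 1.9],
    [0, 0, 1.9],
    [0, 0, 1.9],
    [0, 0, 0],
  ],
  dp=[
    [0.12, 0.43, 0],
    [0.13, 0.43, 0],
    [0.15, 0.43, 0],
    [0, 0, 0],
  ],
  gripper=[0.68, 0.68, 0.68, 0.68],
)

```text
clock: 24.62
eef_pos: [676.7, -29.5, -4.4]
eef_rot: [1.571, 0.996, -0.126]
wrist_force: [-1.2, -0.4, 2.7]
finger_gap: 30.0
```

```bash
python3 - <<'E'
from look import *
c,im,d,C=look("w23",(120,0,520,400),1.5)
t=tipw();print("tip",t,w2st(t)); p,r,s=cur();print(s["joints"])
E
```

```text
p [676.7 -29.5  -4.4] st [-10.   1.] t 24.625 gap 30.0 F [-1.2 -0.4  2.7]
x [ 0.54  -0.069 -0.839] jaw -97.26
tip [654.6214565  -26.7303068   30.14276327] [-32.26675429   0.89436693]
[-0.08819215  0.51389554  1.80630518 -0.08460753  0.24755112  1.68535192]
```

View pics/w23.png

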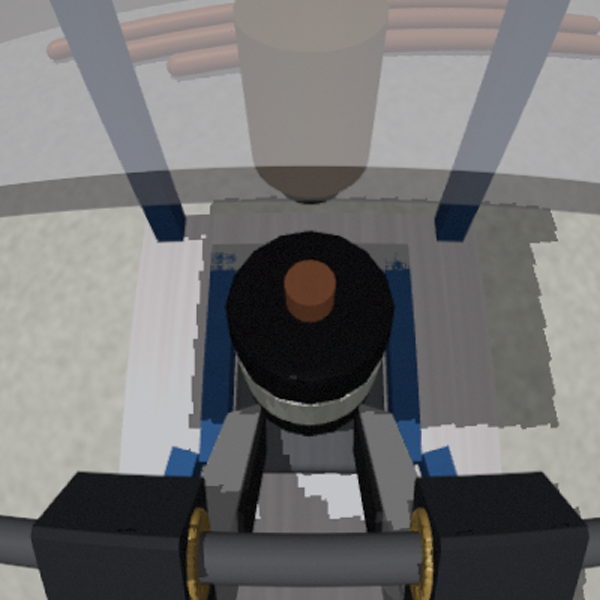

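Call:
jog_arm(
  turn=[
    [0, 0, 0],
    [0, 0, 0],
    [0, 0, 0],
  ],
  dp=[
    [0.16, 0.27, 0],
    [0.16, 0.27, 0],
    [0, 0, 0],
  ],
  gripper=[0.68, 0.68, 0.68],
)

```text
clock: 25.05
eef_pos: [682.0, -30.2, -4.5]
eef_rot: [1.571, 0.999, -0.126]
wrist_force: [-3.2, 0.1, 3.7]
finger_gap: 30.5
```

```bash
python3 - <<'E'
from look import *
c,im,d,C=look("w24",(120,0,520,400),1.5)
t=tipw();print("tip",t,w2st(t))
E
```

```text
p [682.  -30.2  -4.5] st [-4.6  1. ] t 25.05 gap 30.5 F [-3.2  0.1  3.7]
x [ 0.537 -0.068 -0.841] jaw -97.27
tip [659.99938641 -27.42663572  30.01544982] [-26.84393592   0.90107705]
```

Call:
jog_arm(
  turn=[
    [0, 0, 0],
    [0, 0, 0],
  ],
  dp=[
    [0.13, 0.2, 0],
    [0, 0, 0],
  ],
  gripper=[0.68, 0.68],
)

```text
clock: 25.35
eef_pos: [684.0, -30.4, -4.5]
eef_rot: [1.571, 1.0, -0.127]
wrist_force: [-3.8, -0.2, 5.0]
finger_gap: 30.0
```

Call:
jog_arm(
  turn=[
    [0, 0, 0],
    [0, 0, 0],
  ],
  dp=[
    [0.13, 0.2, 0],
    [0, 0, 0],
  ],
  gripper=[0.68, 0.68],
)

```text
clock: 25.6
eef_pos: [686.0, -30.7, -4.5]
eef_rot: [1.571, 1.001, -0.127]
wrist_force: [-4.2, 1.9, 5.3]
finger_gap: 30.1
```

```bash
python3 - <<'E'
from look import *
c,im,d,C=look("w25",(200,100,440,330),2.5)
t=tipw();print("tip",t,w2st(t))
for f in range(1): pass
print("stub", )
m=(im[...,0].astype(int)-im[...,2]>20);m[:150]=0;m[240:]=0;m[:,:290]=0;m[:,370:]=0
q=C[m];z=np.median(q[:,2]);print(len(q),np.median(q,0))
k=q[abs(q[:,2]-101)<4];print(len(k),k.mean(0),w2st(k.mean(0)))
E
```

```text
p [686.  -30.7  -4.5] st [-0.6  1.1] t 25.6 gap 30.1 F [-4.2  1.9  5.3]
x [ 0.535 -0.068 -0.842] jaw -97.26
tip [664.09297642 -27.88986755  30.05128602] [-22.7248374    0.97242305]
stub
642 [680.38820001 -30.45304388 100.33814141]
416 [680.9775014  -30.77900391 100.57371912] [-5.60825512  0.29647644]
```

View pics/w25.png

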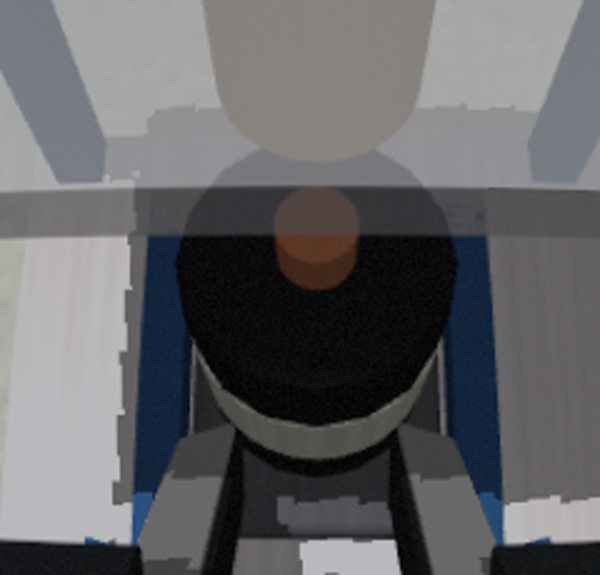

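Call:
jog_arm(
  turn=[
    [0, 0, 0],
    [0, 0, 0],
  ],
  dp=[
    [0.13, 0.2, 0],
    [0, 0, 0],
  ],
  gripper=[0.68, 0.68],
)

```text
clock: 25.9
eef_pos: [687.4, -30.9, -4.8]
eef_rot: [1.571, 1.004, -0.127]
wrist_force: [-8.9, 0.6, 7.1]
finger_gap: 30.1
```

Call:
jog_arm(
  turn=[
    [0, 0, 0],
    [0, 0, 0],
  ],
  dp=[
    [0.13, 0.2, 0],
    [0, 0, 0],
  ],
  gripper=[0.68, 0.68],
)

```text
clock: 26.15
eef_pos: [687.6, -30.9, -5.4]
eef_rot: [1.57, 1.009, -0.128]
wrist_force: [-7.1, 0.2, 6.9]
finger_gap: 30.3
```

Call:
jog_arm(
  turn=[
    [0, 0, 0],
    [0, 0, 0],
  ],
  dp=[
    [0.25, 0.4, 0],
    [0, 0, 0],
  ],
  gripper=[0.68, 0.68],
)

```text
clock: 26.4
eef_pos: [688.0, -31.1, -6.5]
eef_rot: [1.568, 1.018, -0.129]
wrist_force: [-2.6, -0.3, 5.7]
finger_gap: 30.1
```

```bash
python3 - <<'E'
from look import *
c,im,d,C=look("w26",(200,100,440,330),2.5)
t=tipw();print("tip",t,w2st(t))
m=(im[...,0].astype(int)-im[...,2]>20);m[:150]=0;m[240:]=0;m[:,:290]=0;m[:,370:]=0
q=C[m];k=q[abs(q[:,2]-101)<2.5];print(len(k),k.mean(0),w2st(k.mean(0)))
E
```

```text
p [688.  -31.1  -6.5] st [1.4 0.9] t 26.4 gap 30.1 F [-2.6 -0.3  5.7]
x [ 0.52  -0.067 -0.851] jaw -97.26
tip [666.71486708 -28.32112735  28.38977274] [-20.06916454   0.88468881]
0 [nan nan nan] [nan nan]<stdin>:5: RuntimeWarning: Mean of empty slice.
  ret = um.true_divide(
```

View pics/w26.png

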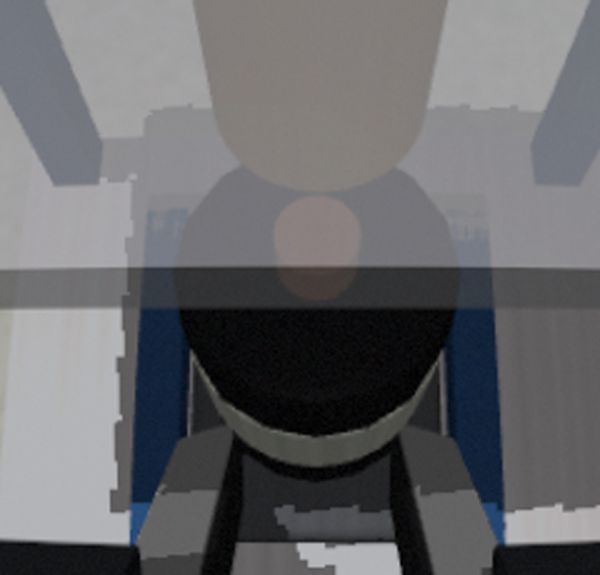

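```bash
python3 - <<'E'
from plan import *
c=calibration("wrist")
f=lambda x,y:(200+(x+.5)/2.5-.5,100+(y+.5)/2.5-.5)
w=fray(c,*f(317,238),101);print("stub",w,w2st(w))
w=fray(c,*f(318,190),128);print("head near bottom edge",w,w2st(w),"expect -11")
w=fray(c,*f(300,308),170);print("guard near lower edge",w2st(w),"expect -35")
w=fray(c,*f(300,268),176);print("guard near upper edge",w2st(w),"expect -35")
w=fray(c,*f(320,467),18);print("cyl rear bottom?",w2st(w))
p,r,s=cur();print(s["joints"],s["effort"])
for x in (0,-3,-6): 
    a=fproj(c,st2w(x,0,101)); print(x,((np.array(a)-[200,100]+.5)*2.5-.5))
E
```

```text
stub [685.76570709 -31.4712822  101.        ] [-0.77070992  0.23075461]
head near bottom edge [679.61654745 -30.73599941 128.        ] [-6.96330005  0.16269197] expect -11
guard near lower edge [-35.28274188   1.22691417] expect -35
guard near upper edge [-35.33595222   1.13450893] expect -35
cyl rear bottom? [-18.31926749  -0.61673531]
[-0.08887718  0.54003669  1.75693174 -0.07252662  0.29316059  1.67177548] [-2.05587535e-01 -5.37099659e+01 -3.01939094e+01  3.23324092e-02
 -3.11543316e+00  3.78795352e-02]
0 [318.68920289 232.88379626]
-3 [318.66262106 252.95542709]
-6 [318.63476287 273.39844139]
```

The stub is at station x≈-0.8, y≈0.2, and the guard edge checks out at -35.3 (expected -35). Motion has stalled against the stop. Drawing back.

Call:
jog_arm(
  turn=[
    [0, 0, 0],
    [0, 0, 0],
    [0, 0, 0],
    [0, 0, 0],
    [0, 0, 0],
    [0, 0, 0],
  ],
  dp=[
    [-0.3, -0.4, 0],
    [-0.8, -1.2, 0],
    [-1.3, -2.2, 0],
    [-1.3, -2.2, 0],
    [-1.3, -2.2, 0],
    [0, 0, 0],
  ],
  gripper=[0.68, 0.68, 0.68, 0.68, 0.68, 0.68],
)

```text
clock: 27.2
eef_pos: [590.2, -18.7, -7.4]
eef_rot: [1.569, 1.017, -0.128]
wrist_force: [0.3, 0.5, 0.3]
finger_gap: 30.3
```

```bash
python3 - <<'E'
from look import *
c,im,d,C=look("w27",(120,0,520,400),1.5)
t=tipw();print("tip",t,w2st(t))
p,r,s=cur();print(s["joints"])
im,d=camera("scene");cv2.imwrite("pics/s27.png",cv2.resize(im[240:370,270:420][:,:,::-1],None,fx=4.5,fy=4.5,interpolation=cv2.INTER_CUBIC))
E
```

```text
p [590.2 -18.7  -7.4] st [-97.2   0.5] t 27.2 gap 30.3 F [0.3 0.5 0.3]
x [ 0.521 -0.067 -0.851] jaw -97.27
tip [569.9716687  -16.04406058  27.85513306] [-117.58756055    0.51693881]
[-0.08048279  0.37980586  2.02421784 -0.13718462  0.18509725  1.7445583 ]
```

View pics/w27.png

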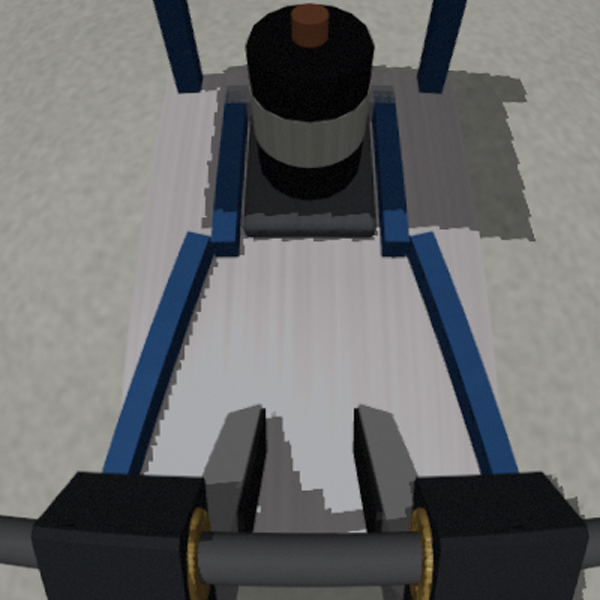

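View pics/s27.png

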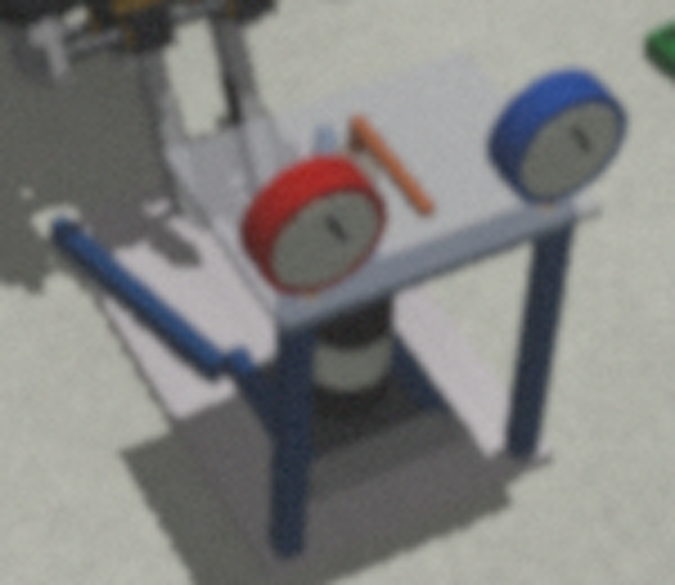

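```bash
python3 - <<'E'
from plan import *
c=calibration("wrist")
im,d=camera("wrist");C=fcloud(c,d)
f=lambda x,y:(120+(x+.5)/1.5-.5,(y+.5)/1.5-.5)
for n,(x,y),z in [("foot rear top L",(247,213),18),("foot rear top R",(374,213),18),("foot rear bottom",(310,237),8),("rail front bottomL",(225,256),8),("rail front topL",(226,238),22),("rail front topR",(396,238),22),("stub top",(310,12),101)]:
    w=fray(c,*f(x,y),z);print(n,w2st(w).round(1))
cv2.imwrite("pics/w28.png",cv2.resize(im[0:180,190:465][:,:,::-1],None,fx=2.9,fy=2.9,interpolation=cv2.INTER_CUBIC))
# depth based: cylinder near surface & axis
b=C[20:125,280:372].reshape(-1,3);st=np.array([np.r_[w2st(q),q[2]] for q in b])
for z0,z1 in [(20,30),(40,50),(60,70),(80,90)]:
    k=st[(st[:,2]>z0)&(st[:,2]<z1)&(abs(st[:,1])<21)&(abs(st[:,0])<40)]
    if len(k)>20:
        A=np.c_[2*k[:,:2],np.ones(len(k))];s=np.linalg.lstsq(A,(k[:,:2]**2).sum(1),rcond=None)[0];print(z0,len(k),s[:2],np.sqrt(s[2]+s[0]**2+s[1]**2),"min x",np.percentile(k[:,0],3))
E
```

```text
foot rear top L [-24.4  26.2]
foot rear top R [-24.3 -27.1]
foot rear bottom [-30.6  -0.2]
rail front bottomL [-39.6  35.9]
rail front topL [-38.7  33.6]
rail front topR [-38.5 -34.9]
stub top [ 3.4 -0.1]
20 121 [-0.49468825  0.21347244] 21.658075756365864 min x -18.2665009256651
40 646 [-0.72505146  0.19397557] 21.773516804931095 min x -22.860641169844083
60 893 [-0.65980994  0.15178802] 21.892367561462358 min x -22.88469522314307
80 1323 [-1.74484506  0.09612505] 20.389041580050396 min x -22.544040621853497
```

View pics/w28.png

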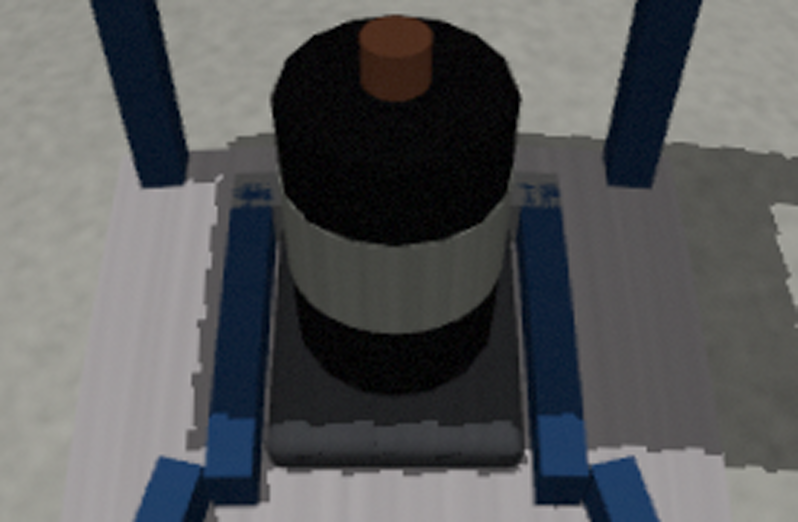

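The receiver sits symmetric in the lane, with its axis at about x=-0.6, y=0.2. I'll cross-check the home position by measuring the end-stop face in the earlier wrist picture, before the receiver hid it.

```bash
python3 - <<'E'
from plan import *
p,r,s=cur();c=calibration("wrist")
A=np.eye(4);A[:3,:3]=r.as_matrix();A[:3,3]=p;Tc=np.linalg.inv(A)@np.array(c["world_from_camera"])
for nm,pp,rr,pts in [("w21",[635.3,-24.1,-4.7],[1.572,1.085,-.126],[((310,180),22),((310,193),8)]),("w20",[603,-19.8,-3.1],[1.573,1.079,-.126],[((310,122),22),((310,138),8)])]:
    B=np.eye(4);B[:3,:3]=R.from_euler("xyz",rr).as_matrix();B[:3,3]=pp;c2=dict(K=c["K"],world_from_camera=B@Tc)
    for (x,y),z in pts:
        w=fray(c2,120+(x+.5)/1.5-.5,(y+.5)/1.5-.5,z);print(nm,z,w2st(w).round(1),"expect 34")
    im=cv2.imread(f"pics/{nm}.png")[90:260,190:420];cv2.imwrite(f"pics/{nm}c.png",cv2.resize(im,None,fx=3,fy=3,interpolation=cv2.INTER_CUBIC))
E
```

```text
w21 22 [32.7  0.2] expect 34
w21 8 [34.5  0.2] expect 34
w20 22 [32.5  0.2] expect 34
w20 8 [33.7  0.2] expect 34
```

View pics/w21c.png

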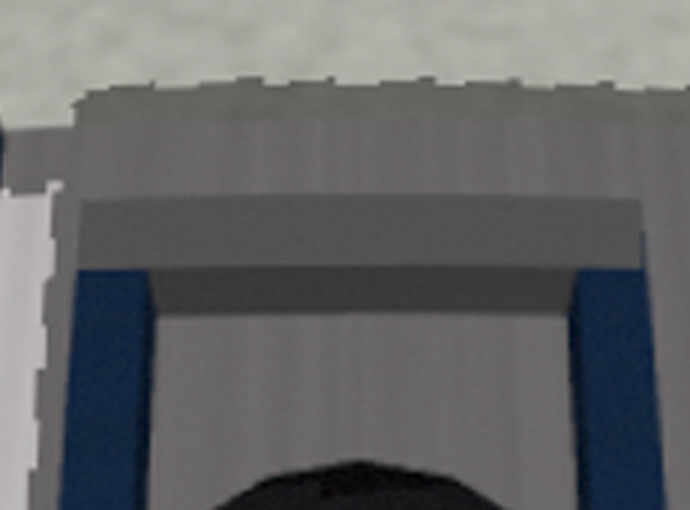

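The end-stop face measures 33.4 in my frame, which makes home x≈-0.6. The cylinder axis is at -0.6, so it is fully home. Retreating the arm fully.

```bash
python3 - <<'E'
from plan import *
plan([wp(-160,0,70,22),wp(-200,0,120,15)],step=30,ang=6)
E
```

```text
6 turn [[0.1, -0.0, -3.3], [0.1, -0.0, -3.3], [0.1, -0.0, -3.3], [-0.0, 0.0, -2.3], [-0.0, 0.0, -2.3], [-0.0, 0.0, -2.3]] dp [[-1.97, -0.72, 0.01], [-1.93, -0.83, 0.01], [-1.88, -0.94, 0.02], [-2.05, -0.78, -0.0], [-2.02, -0.86, -0.0], [-1.98, -0.94, -0.0]]
```

Call:
jog_arm(
  turn=[
    [0, 0, -3.3],
    [0, 0, -3.3],
    [0, 0, -3.3],
    [0, 0, -2.3],
    [0, 0, -2.3],
    [0, 0, -2.3],
    [0, 0, 0],
    [0, 0, 0],
  ],
  dp=[
    [-2.0, -0.7, 0],
    [-1.9, -0.8, 0],
    [-1.9, -0.9, 0],
    [-2.0, -0.8, 0],
    [-2.0, -0.9, 0],
    [-2.0, -0.9, 0],
    [0, 0, 0],
    [0, 0, 0],
  ],
  gripper=[0.68, 0.68, 0.68, 0.68, 0.68, 0.68, 0.68, 0.68],
)

```text
clock: 28.35
eef_pos: [503.2, -7.3, 83.9]
eef_rot: [1.574, 1.314, -0.124]
wrist_force: [0.2, 0.8, -0.5]
finger_gap: 30.0
```

```bash
python3 - <<'E'
from look import *
c,im,d,C=look("w29",(0,0,640,480),1.2)
im,d=camera("top");cv2.imwrite("pics/t29.png",im[:,:,::-1]);Ct=cloud("top",d)
print("plug top",Ct[205:225,170:210][(im[205:225,170:210,0].astype(int)-im[205:225,170:210,2]>40)].mean(0))
E
```

```text
p [503.2  -7.3  83.9] st [-184.9    0.5] t 28.35 gap 30.0 F [ 0.2  0.8 -0.5]
x [ 0.252 -0.031 -0.967] jaw -97.26
plug top [615.58032588 313.76716988  27.52762082]
```

View pics/w29.png

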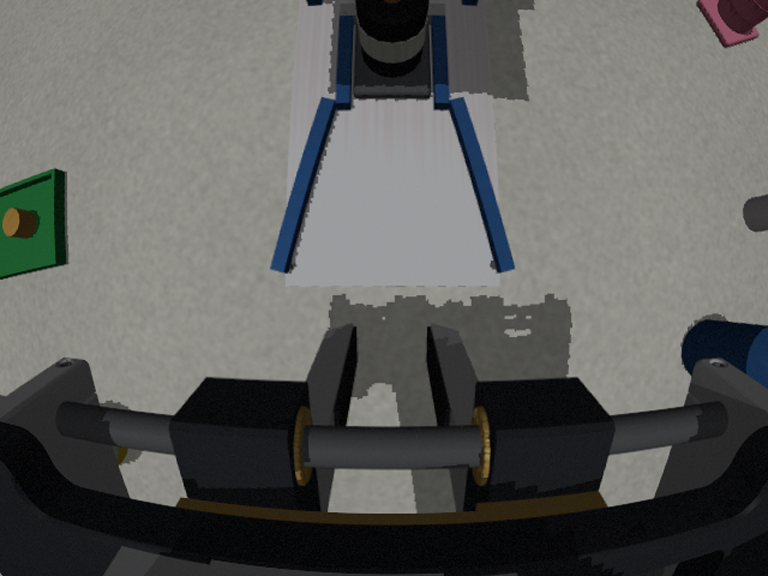

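View pics/t29.png

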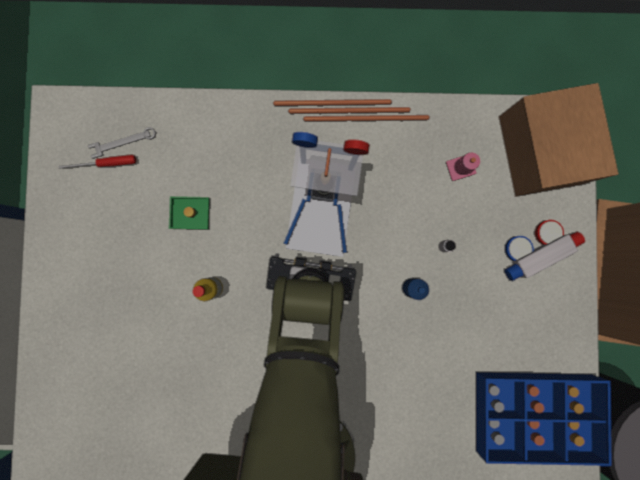

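The top view shows the plug in the tray at (190,213) and the receiver in the nest at about (322,195). The capacitor (448,245), drier (416,289) and bottle (205,290) are where they were. The arm is clear, so I'm handing in.

```bash
python3 -c "
from cell import order,manip
print(order.sign_off(), manip.read_state()['clock'])"
```

```text
the job is handed in; nothing more can be done
the job is handed in; nothing more can be done
```

I finished the job and handed it in at about 28 s of the 72 s allowed. The sign-off gives no verdict, so the results below are from my own checks.

- **Plug:** it stands released in the green tray at about (616, 314). Its top is at z≈28 mm, so it is on the tray floor.
- **Receiver:** I set the black one (not the pink look-alike) upright in the mouth and let go. I then pushed it under the guard with the tool leaning back 28–33° until it stalled against the stop at about 9 N.
- **Fit in the nest:** its axis is at x≈-0.6, y≈0.2 mm in my station frame. The end-stop face, measured in the same frame, puts fully home at x≈-0.6. It is upright and square to the rails.
- **Bystanders:** the drier, bottle and capacitor show no visible shift in the last top view, and the arm is drawn well back.

Three things disagreed with the description or with my plan:
- **First plug grasp missed:** the physical fingertips sit about 41 mm short of the reported TCP, seen in both the wrist and scene cameras. I corrected for this and nothing was disturbed.
- **Funnel shape:** the funnel rails end about 10 mm wider each side than described, leaving a small step at the lane entry. I centred the receiver before pushing for that reason.
- **Lean angle:** a 40° lean brought joint 5 close to its limit, so I reduced it.

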